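# Size up and weigh brass ornaments for the post

### The arm

A 7-joint arm with a two-finger parallel gripper is mounted at the origin on the work surface. World frame = base frame: x ahead of the robot, y to its left, z up, the work surface at z = 0. Lengths are in m, angles in rad, forces in N, time in s.
With the tool pointing down it reaches from about 0.425 to 0.875 m from the base axis. Payload 8.4 kg.
Tool frame: the origin (TCP) lies on the centre line of the jaws, within the pads' length; the fingertips stand 22 mm ahead of it and the grasp point (between the pads) lies 3 mm ahead of it; z points along the fingers, y is the line along which they close (so a half turn about z gives the same grasp; the last joint's range is limited). The gripper opens to 87 mm and grips with 3 to 60 N. Pads are 19 mm wide; open, the fingers measure 117 mm over their backs; the gripper's body (75 mm by 190 mm) begins 51 mm behind the grasp point.
Start: joints at [-1.329, 0.333, 0.04, 1.465, -0.013, 1.343, -0.059], TCP at [0.217, 0.613, 0.245] pointing down, gripper open.
Joint ranges: [-2.58, 2.58], [-0.38, 2.09], [-1.3, 1.39], [0.25, 2.4], [-1.5, 4.64], [0.08, 2.09], [-2.65, 2.65]. Speed limits (rad/s): [2.22, 2.22, 2.79, 2.79, 3.14, 3.14, 3.14].

### API

Orientations are given as [roll, pitch, yaw] about the fixed x, y, z axes, in that order (R = Rz(yaw) Ry(pitch) Rx(roll)).
In Python, from bench import ctrl gives the robot as it stands.
- The arm moves only by the tool move_arm, never from a script. Its argument "motion" is a list of rows, each a list of 7 numbers: the shift along the tool's x, y, z in units of 250 mm (1.0 is 250 mm), then the turn, a rotation vector about the tool's x, y, z in units of 90 degrees (1.0 is 90 degrees), then the opening, from 0 (shut) to 1 (fully open). In form: [[x, y, z, ax, ay, az, claw], ...]. A call has 1 to 5 rows; each row shifts and turns the commanded pose from where the row before left it, along the tool's axes as they then stand; what a row does not reach is not made up. A row lasts 1/8 s, in which the tool goes at most 62.5 mm and 10.7 degrees, less where a joint would pass 70% of its speed; a pose out of reach is approached as far as the arm can. A call with a number of a shift or a turn outside -1 to 1 is refused whole. A call with a gripper value outside its range is refused whole. The fingers move at their own pace and stop on an object; "squeeze" is the grip in N (left out, the last holds). Time passes only in rows, so rows that do not move let the fingers close. It gives the time, the measured TCP pose, the force, the opening and the grip force at its end, in the units of the state.
- ctrl.sense(): the state, without advancing time (a new reading comes with each control period).
- ctrl.grab_frame(name): name is "scene" or "top" or "wrist"; returns the picture (400x640x3 uint8, red, green, blue); there is no depth.
- ctrl.camera_model(name): a dict with "vfov" (degrees; the focal length in pixels is half the picture's height over the tangent of half this angle, whatever the lens; pixels are square), "cx", "cy" (the principal point, pixels), "R" (3x3) and "t" (3): a world point X has camera coordinates R X + t. Camera axes: x right, y down, z forward; pixel columns grow to the right and rows downward; lengths in m; the calibration is good to about 2 mm. A picture is of the moment at which its call begins: read the wrist's pose just before it. camera_model takes no time and is no camera call; for the wrist camera it gives the pose at the moment of the call.
- ctrl.sign_off(): hands the job in; it is judged then, once.
The state is a dict: "t": time; "joint_positions": joint angles; "joint_vel": joint speeds; "effort": joint torques, N m; "ee_pos": TCP position; "tcp_rot": TCP orientation; "contact_force": force on the tool from outside, world axes, zero at the start; "ft_torque": the same for the moment, N m; "gripper_width": opening from 0.0 (shut) to 1.0 (fully open); "grasp_force": force on a finger pad.
Only numpy, scipy, OpenCV 4.12 (cv2) and the standard library are available. Lean on these libraries where they do the work, as an engineer would, in place of code of your own. Each camera call takes 0.05 s, during which the arm holds its last target. There are 200 camera calls.

### The job

The brass ornaments on the hall table are to be posted. First set the empty wooden bowl in the middle of the scale's pan, let go of it and press the tare button before anything goes in; next stand the candlestick on the bed of the sizing gauge, let go of it, and slide the jaw shut until both jaws press firmly on its foot, without forcing it. Then slide the jaw wide open again and put the candlestick and every swan into the bowl without dropping them, leaving the bowl in the middle of the pan and the books, planter and key tray alone.

Things in the scene. Friction and masses are not known exactly. Their poses are not given: they have to be found in the camera images.
- pan_top (a point): Centre of the top of the scale's pan: a square steel plate, 170 x 170 mm, its top 30 mm above the table, on a low white postage scale (fixed, 265 x 190 x 22 mm). x and y axes lie along the scale's sides; the front panel, with a green display and the tare button, reaches out from the pan along -x (roughly towards the robot), to 170 mm from the pan's centre.
- tare_top (a point): Centre of the top of the tare button: round grey push button, 30 mm across, on the scale's front panel (145 mm from the pan's centre along the scale's -x, 45 mm along its -y). It is pressed straight down.
- tare (a joint): How far the tare button is pressed, m: 0 up, 0.006 fully down (about 5 N); it springs back. It counts as pressed past 0.004.
- bowl_in (a point): Centre of the inner floor of the loose, upright wooden bowl (0.4 kg), 6 mm above its underside. The bowl is round, 170 mm across at the underside and 186 mm at the rim, 48 mm high, wall 8 mm thick (it can be pinched by the rim from above: 12 mm below the rim the middle of the wall is 87 mm from the axis); the inner floor is flat, 154 mm across. z is the bowl's axis.
- bowl_rim (a point): Centre of the bowl's mouth, at rim height, 42 mm above bowl_in.
- gauge_bed (a point): Point on the sizing gauge (fixed): on the top of its flat aluminium bed (6 mm above the table, 80 mm wide), at the middle of the inner face of the fixed jaw. x runs along the gauge from the fixed jaw to the sliding jaw, y across it, z up. The fixed jaw is a dark steel block, 70 mm wide, its top 34 mm above the bed. The bed reaches 195 mm along +x from here.
- jaw (a joint): Gap between the gauge's two jaw faces, m: 0 shut, 0.11 fully open. The sliding jaw (70 mm wide, top 34 mm above the bed) moves along the gauge's x with about 1.5 N of friction and stays where it is left. It starts between 0.085 and 0.11.
- jaw_tab (a point): Grip point of the sliding jaw's upright black tab, 62 mm above the table, 64 mm behind the jaw's face (along the gauge's +x) and moving with it. The tab is 22 mm along x, 14 mm across (y), its top 77 mm above the table, free down to 23 mm above the table; pinch it across y from above.
- candlestick_mid (a point): Centre (half-way up) of the loose turned brass candlestick, standing upright, 95 mm high, 0.3 kg: round foot 52 mm across and 12 mm thick, thin stem, and a plain round cup 34 mm across over the top 33 mm (62 to 95 mm above its underside). This point is 47.5 mm above its underside; z is its axis.
- swan1_mid (a point): Centre (40 mm above its underside) of a loose brass swan, standing upright, 0.2 kg; two to four such swans, all alike, are on the table (None if absent). Body 60 mm long (x, beak to +x), 34 mm wide (y), 36 mm high; an upright round neck, 14 mm thick, rises out of it to a head 87 mm above its underside. The neck is 11 mm from this point along the swan's +x and straight from 46 to 74 mm above the underside: pinch it across y from above, 64 mm above the underside.
- swan2_mid (a point): Centre (40 mm above its underside) of a loose brass swan, standing upright, 0.2 kg; two to four such swans, all alike, are on the table (None if absent). Body 60 mm long (x, beak to +x), 34 mm wide (y), 36 mm high; an upright round neck, 14 mm thick, rises out of it to a head 87 mm above its underside. The neck is 11 mm from this point along the swan's +x and straight from 46 to 74 mm above the underside: pinch it across y from above, 64 mm above the underside.
- swan3_mid (a point): Centre (40 mm above its underside) of a loose brass swan, standing upright, 0.2 kg; two to four such swans, all alike, are on the table (None if absent). Body 60 mm long (x, beak to +x), 34 mm wide (y), 36 mm high; an upright round neck, 14 mm thick, rises out of it to a head 87 mm above its underside. The neck is 11 mm from this point along the swan's +x and straight from 46 to 74 mm above the underside: pinch it across y from above, 64 mm above the underside.
- swan4_mid (a point): Centre (40 mm above its underside) of a loose brass swan, standing upright, 0.2 kg; two to four such swans, all alike, are on the table (None if absent). Body 60 mm long (x, beak to +x), 34 mm wide (y), 36 mm high; an upright round neck, 14 mm thick, rises out of it to a head 87 mm above its underside. The neck is 11 mm from this point along the swan's +x and straight from 46 to 74 mm above the underside: pinch it across y from above, 64 mm above the underside.
- books: Bystander, to be left alone: two books stacked flat, about 210 x 150 x 47 mm. Origin at the centre of its underside.
- planter: Bystander, to be left alone: white pot with roses, 110 mm across, about 190 mm high. Origin at the centre of its underside.
- keytray: Bystander, to be left alone: small wooden tray with keys, 160 x 100 x 25 mm. Origin at the centre of its underside.
Mind the look-alikes: they are no part of the job. What is shaped like the part that bears swan3_mid but black or blue is not meant. Leave any grey look-alike of the part that bears swan4_mid alone.

How it is judged:
By the outcome, as a careful person would: the job done as asked, in the order asked, and still so for the second after the job is handed in, with the robot touching nothing.
Of swan1, swan2, swan3, swan4 only 2 to 4 are there at a start; the rules pass over those that are not, and their reading is None.
At some moment in a run one of swan1, swan2, swan3, swan4 may be knocked a few centimetres aside while the robot is not near it.
It also fails if it takes over 210 s, if anything falls off the work surface, if the arm or the gripper's body presses on something with over 40 N, if the wrist force passes 120 N, or if a joint passes its speed limit or range.

## Working session

There is one attempt and no reset: what is moved stays moved. The work goes in short steps, Python scripts to look and compute and a tool call to move; the robot and the scene stay as the last step left them, time stands still between calls to the robot, and variables do not carry over. Pictures are saved under pics/ and viewed, at most 14 in all, crops included, and the job is handed in when it is done.

Besides the shell and the picture viewer there is one more tool, called after ">>>" by a JSON object that holds its "method" and its "body". move_arm: Moves the arm, as the interface text tells. Its arguments: {"type":"object","properties":{"motion":{"type":"array"},"squeeze":{"type":"number"}},"required":["motion"]}

```bash
mkdir -p pics; ls; cat > h.py <<'E'
import numpy as np, cv2, json
from bench import ctrl
def grab(name,fn=None):
    m=ctrl.camera_model(name); im=np.array(ctrl.grab_frame(name))
    if fn: cv2.imwrite('pics/'+fn,im[:,:,::-1])
    return im,m
def K(m):
    f=200/np.tan(np.radians(m['vfov'])/2); return f,m['cx'],m['cy']
def ray(m,u,v,z):
    f,cx,cy=K(m); R=np.array(m['R']);t=np.array(m['t'])
    d=R.T@np.array([(u-cx)/f,(v-cy)/f,1]); c=-R.T@t
    return c+d*(z-c[2])/d[2]
def proj(m,X):
    f,cx,cy=K(m); p=np.array(m['R'])@np.array(X)+np.array(m['t']); return f*p[0]/p[2]+cx,f*p[1]/p[2]+cy
E
python3 - <<'E'
from h import *
a,m=grab('top','top0.png');b,n=grab('scene','scene0.png')
print(m,n);print(ctrl.sense())
E
```

```text
pics
{'vfov': 54.739061974882254, 'cx': 316.39880545025574, 'cy': 203.36864500849646, 'R': array([[ 0.00910818, -0.99990362,  0.01047775],
       [-0.99868553, -0.00962464, -0.05034468],
       [ 0.05044067, -0.01000543, -0.99867694]]), 't': array([-0.04868057,  0.5692057 ,  1.42503272])} {'vfov': 46.152911426518294, 'cx': 316.3634677453715, 'cy': 193.72990785120865, 'R': array([[ 0.49777196,  0.86724126,  0.01075468],
       [ 0.5660334 , -0.315442  , -0.76164462],
       [-0.65713717,  0.38521285, -0.64790571]]), 't': array([-0.2503293 , -0.30530096,  1.89753674])}
{'t': 0.1, 'joint_positions': array([-1.32920885,  0.33383804,  0.03988908,  1.46618297, -0.01340143,
        1.34329332, -0.05849372]), 'joint_vel': array([-2.41592962e-04, -1.25825243e-03, -1.05792659e-03, -9.58366947e-05,
       -5.18481571e-05,  3.82984065e-04,  1.14827669e-03]), 'effort': array([ 5.58956730e-03, -6.57808971e+01,  1.34124789e+00, -4.04712725e+01,
       -5.95667632e-02,  4.07387910e-02,  9.12977657e-05]), 'ee_pos': array([0.21714943, 0.61224007, 0.24374976]), 'tcp_rot': array([-3.14014056e+00,  1.00812827e-04,  2.80078070e+00]), 'contact_force': array([-0.43723444,  0.18984828,  0.03629798]), 'ft_torque': array([-0.03596304,  0.03449781, -0.01992313]), 'grasp_force': 0.0, 'gripper_width': 1.0017114463352235}
```

View pics/top0.png

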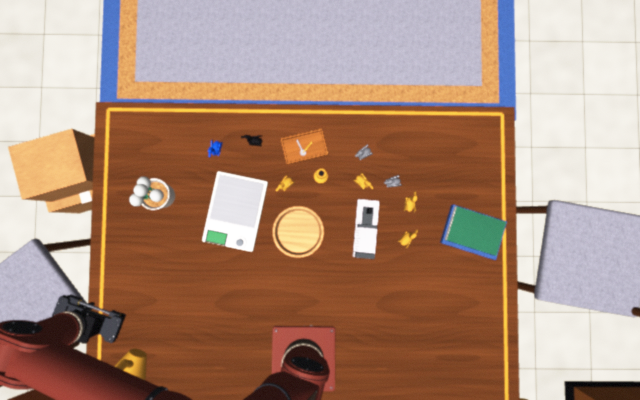

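View pics/scene0.png

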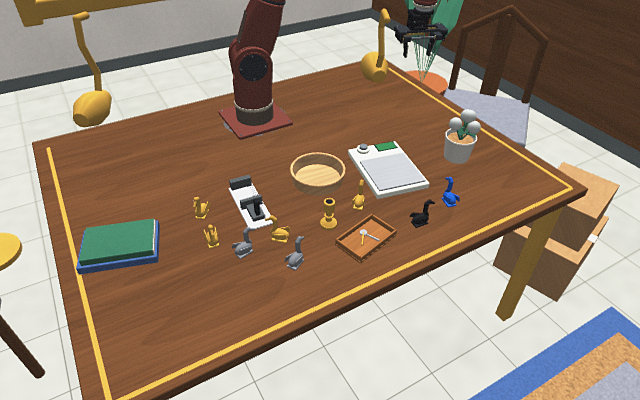

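The top view shows brass swans at (285,184), (363,181), (411,202) and (408,239). The candlestick is at (321,176), the bowl at (298,232), the scale at (235,210) with its button at (240,242), and the gauge at (366,228). The look-alikes are blue (215,148), black (253,140) and grey (363,152) and (393,181). I'll choose the four brass ones and check them in a close crop.

```bash
python3 - <<'E'
from h import *
a,m=grab('top')
c=a[125:265,195:430]; cv2.imwrite('pics/crop0.png',cv2.resize(c[:,:,::-1],None,fx=3.4,fy=3.4,interpolation=cv2.INTER_CUBIC))
s=ctrl.sense(); print(proj(m,s['ee_pos']),proj(m,[0,0,0]))
hsv=cv2.cvtColor(a,cv2.COLOR_RGB2HSV)
def comps(mask,lo,z,tag):
    n,l,st,ce=cv2.connectedComponentsWithStats(mask.astype(np.uint8))
    for i in range(1,n):
        if st[i,4]>lo: print(tag,st[i],ce[i].round(1),ray(m,*ce[i],z)[:2].round(3))
R=np.zeros(a.shape[:2],bool);R[110:270,120:440]=1
comps(R&(hsv[...,0]>16)&(hsv[...,0]<28)&(hsv[...,1]>170)&(hsv[...,2]>110),25,.04,'brass')
comps(R&(hsv[...,1]<40)&(hsv[...,2]>120),80,.022,'white')
comps(R&(hsv[...,0]>10)&(hsv[...,0]<25)&(hsv[...,1]<170)&(hsv[...,2]>140),200,.04,'bowl')
comps(R&(hsv[...,0]>50)&(hsv[...,0]<85)&(hsv[...,1]>100),50,.022,'green')
print(hsv[184,285],hsv[232,298],hsv[210,235])
E
```

```text
(np.float64(102.63494229522993), np.float64(312.1981928589122)) (np.float64(303.20097438662305), np.float64(357.6864840108225))
brass [120 110 320   5 963] [302.7 111.5] [0.909 0.011]
brass [314 168  14  15 137] [320.2 176. ] [ 0.669 -0.056]
brass [354 174  19  15 150] [362.7 181.6] [ 0.65  -0.213]
brass [276 176  18  15 133] [284.7 183.5] [0.64  0.074]
brass [405 192  12  20 148] [410.4 202.7] [ 0.574 -0.388]
brass [399 231  19  16 148] [407.2 238.3] [ 0.444 -0.376]
white [356 145  16  15 117] [363.3 152.6] [ 0.761 -0.217]
white [ 202  171   66   80 3512] [235.7 209.2] [0.545 0.255]
white [385 175  16  12 118] [392.7 181.6] [ 0.653 -0.327]
white [130 177  42  33 500] [145.6 192.5] [0.603 0.588]
white [149 189  14  13 125] [155.6 194.9] [0.595 0.551]
white [ 353  199   26   58 1014] [365.3 228. ] [ 0.48  -0.225]
bowl [208 171  60  82 381] [242.2 195.1] [0.596 0.229]
bowl [131 178  39  32 528] [156.5 195.2] [0.592 0.541]
bowl [ 271  205   54   54 2177] [298.  231.1] [0.466 0.023]
green [207 231  19  13 183] [216.  236.9] [0.442 0.325]
[ 23 181 248] [ 20 110 251] [132   5 235]
```

View pics/crop0.png

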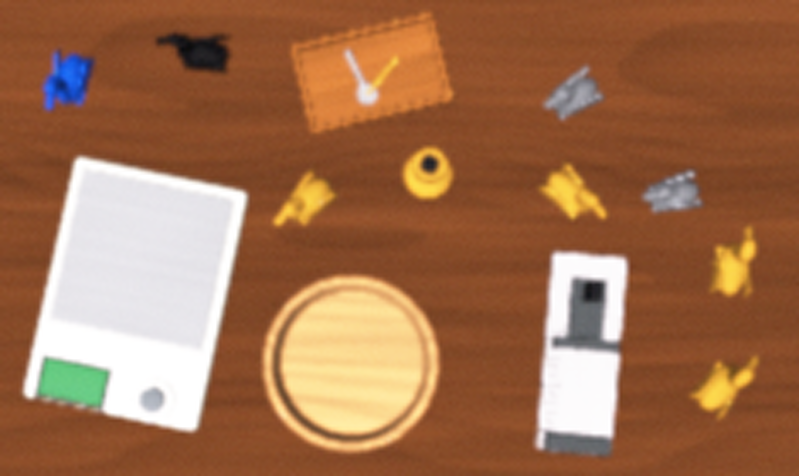

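The crop confirms four brass swans, with heads pointing down-left, right-down, up and right-up. The bowl is empty. The gauge's fixed jaw is at the near end, and the tab is at the far end. Next I'll compute the geometry.

```bash
cat >> h.py <<'E'
def moveto(pos,yaw):
    "tool-frame shift (units) and z-turn (units) from now, tool pointing down"
    s=ctrl.sense(); from scipy.spatial.transform import Rotation as Ro
    R=Ro.from_euler('xyz',s['tcp_rot']).as_matrix(); d=R.T@(np.array(pos)-s['ee_pos'])
    w=(R.T@Ro.from_euler('xyz',[np.pi,0,yaw]).as_matrix()); rv=Ro.from_matrix(w).as_rotvec()
    print('shift',(d/.25).round(3),'turn',(rv/(np.pi/2)).round(3),'mm',(d*1e3).round(1),'deg',np.degrees(rv).round(1))
E
python3 - <<'E'
from h import *
a,m=grab('top')
hsv=cv2.cvtColor(a,cv2.COLOR_RGB2HSV)
def blob(mask,x0,y0,x1,y1):
    R=np.zeros(a.shape[:2],np.uint8);R[y0:y1,x0:x1]=1
    k=(mask&(R>0)).astype(np.uint8); k=cv2.morphologyEx(k,cv2.MORPH_CLOSE,np.ones((3,3)))
    cs,_=cv2.findContours(k,cv2.RETR_EXTERNAL,cv2.CHAIN_APPROX_NONE); return max(cs,key=cv2.contourArea)
wood=~((hsv[...,1]>120)&((hsv[...,0]<14)|(hsv[...,0]>170)))
c=blob(wood,195,165,270,258); w=np.array([ray(m,*p[0],.022)[:2]*1000 for p in c],np.float32)
r=cv2.minAreaRect(w);print('scale',r,cv2.boxPoints(r).round(0).tolist())
c=blob(wood,345,190,390,268); w=np.array([ray(m,*p[0],.006)[:2]*1000 for p in c],np.float32)
r=cv2.minAreaRect(w);print('gauge',r,cv2.boxPoints(r).round(0).tolist())
c=blob(wood,265,200,330,262); w=np.array([ray(m,*p[0],.048)[:2]*1000 for p in c],np.float32)
print('bowl',cv2.minEnclosingCircle(w),cv2.fitEllipse(w))
f=lambda u,v,z:(ray(m,195+u/3.4,125+v/3.4,z)*1000).round(0)[:2]
print('green',f(73,382,.022),'button',f(151,399,.028),'pan corners',f(85,167,.03),f(237,205,.03),f(50,318,.03),f(200,350,.03))
print('fixedjaw inner',f(542,431,.006),f(613,436,.006),'slide face top',f(552,345,.04),f(620,350,.04),'tab',f(592,291,.077))
print('candle top',f(430,163,.095),'foot',f(428,176,.012))
E
```

```text
scale ((538.8812866210938, 258.9815368652344), (198.11676025390625, 272.3399963378906), 78.7309341430664) [[386.0, 188.0], [653.0, 135.0], [692.0, 330.0], [425.0, 383.0]]
gauge ((478.5603942871094, -228.8372802734375), (88.490478515625, 222.18719482421875), 85.59415435791016) [[364.0, -264.0], [586.0, -281.0], [593.0, -193.0], [371.0, -176.0]]
bowl ((465.3954772949219, 24.356552124023438), 93.82579803466797) ((465.6490173339844, 23.962322235107422), (183.8501739501953, 184.2661895751953), 45.44625473022461)
green [440. 323.] button [423. 238.] pan corners [674. 314.] [634. 148.] [509. 348.] [476. 186.]
fixedjaw inner [ 391. -187.] [ 386. -265.] slide face top [ 485. -193.] [ 481. -267.] tab [ 543. -231.]
candle top [673. -59.] foot [670. -59.]
```

```bash
python3 - <<'E'
from h import *
moveto([.552,.028,.22],1.62)
E
```

```text
shift [-2.044 -1.755  0.098] turn [-0.001  0.     0.752] mm [-510.9 -438.8   24.5] deg [-0.1  0.  67.7]
```

>>> {"method": "move_arm", "body": {"motion": [[-0.17, -0.146, 0.008, 0, 0, 0, 1], [-0.17, -0.146, 0.008, 0, 0, 0, 1], [-0.17, -0.146, 0.008, 0, 0, 0, 1], [-0.17, -0.146, 0.008, 0, 0, 0, 1], [-0.17, -0.146, 0.008, 0, 0, 0, 1]]}}

```text
t: 0.82
ee_pos: [0.3572, 0.3678, 0.2345]
tcp_rot: [3.141, -0.0, 2.801]
contact_force: [-0.2, 1.3, 0.3]
gripper_width: 0.999
grasp_force: 0.0
```

>>> {"method": "move_arm", "body": {"motion": [[-0.17, -0.146, 0.008, 0, 0, 0, 1], [-0.17, -0.146, 0.008, 0, 0, 0, 1], [-0.17, -0.146, 0.008, 0, 0, 0, 1], [-0.17, -0.146, 0.008, 0, 0, 0, 1], [-0.17, -0.146, 0.008, 0, 0, 0, 1]]}}

```text
t: 1.45
ee_pos: [0.4964, 0.1249, 0.2247]
tcp_rot: [3.141, 0.0, 2.801]
contact_force: [0.0, 0.5, -0.1]
gripper_width: 1.001
grasp_force: 0.0
```

>>> {"method": "move_arm", "body": {"motion": [[-0.17, -0.146, 0.008, 0, 0, 0, 1], [-0.17, -0.146, 0.008, 0, 0, 0, 1], [0, 0, 0, 0, 0, 0.107, 1], [0, 0, 0, 0, 0, 0.107, 1], [0, 0, 0, 0, 0, 0.107, 1]]}}

```text
t: 2.08
ee_pos: [0.5514, 0.0291, 0.2204]
tcp_rot: [-3.141, -0.0, 2.291]
contact_force: [-0.3, 0.9, -0.2]
gripper_width: 1.005
grasp_force: 0.0
```

>>> {"method": "move_arm", "body": {"motion": [[0, 0, 0, 0, 0, 0.108, 1], [0, 0, 0, 0, 0, 0.108, 1], [0, 0, 0, 0, 0, 0.108, 1], [0, 0, 0, 0, 0, 0.108, 1], [0, 0, 0, 0, 0, 0, 1]]}}

```text
t: 2.7
ee_pos: [0.5514, 0.0294, 0.2205]
tcp_rot: [-3.141, 0.0, 1.619]
contact_force: [-0.4, 0.4, 0.2]
gripper_width: 0.999
grasp_force: 0.0
```

```bash
python3 - <<'E'
from h import *
moveto([.552,.028,.22],1.62)
a,m=grab('wrist','w0.png'); print(m['R'].round(2).tolist(),m['t'],m['vfov'],m['cx'],m['cy'])
R=m['R'];print('campos',-R.T@m['t'],ctrl.sense()['ee_pos'],'bowl at',proj(m,[.4655,.024,.048]), proj(m,[.67,-.059,.095]))
E
```

```text
shift [-0.006  0.002  0.002] turn [-0.     0.    -0.001] mm [-1.4  0.5  0.5] deg [-0.  0. -0.]
[[1.0, 0.05, -0.0], [0.05, -0.97, 0.25], [0.01, -0.25, -0.97]] [-0.55317069 -0.02114722  0.36660279] 64.46155872662061 316.4322209730883 205.59736852942814
campos [0.54923929 0.09670326 0.36031556] [0.55144074 0.02940978 0.22050511] bowl at (np.float64(230.01197094766775), np.float64(195.09640598053164)) (np.float64(437.32070435148603), np.float64(302.8304637681081))
```

View pics/w0.png

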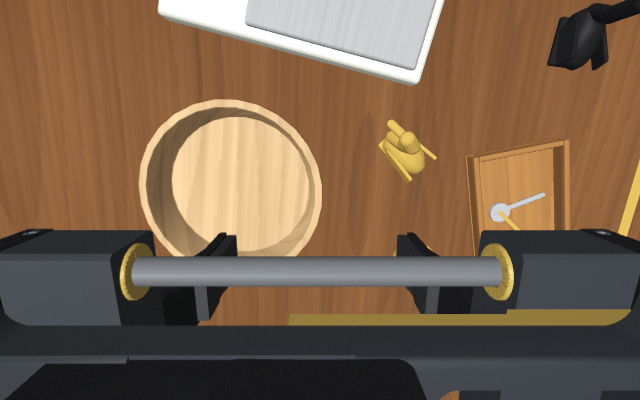

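The wrist view shows the bowl's rim spanning columns 139–322, which agrees with the prediction. I'll go down on its far wall.

>>> {"method": "move_arm", "body": {"motion": [[-0.005, 0.002, 0.18, 0, 0, 0, 1], [0, 0, 0.18, 0, 0, 0, 1], [0, 0, 0.18, 0, 0, 0, 1], [0, 0, 0.14, 0, 0, 0, 1], [0, 0, 0.046, 0, 0, 0, 1]]}}

```text
t: 3.38
ee_pos: [0.5507, 0.0278, 0.0372]
tcp_rot: [-3.138, 0.001, 1.621]
contact_force: [0.8, 0.5, -0.3]
gripper_width: 0.998
grasp_force: 0.0
```

>>> {"method": "move_arm", "body": {"motion": [[0, 0, 0, 0, 0, 0, 0], [0, 0, 0, 0, 0, 0, 0], [0, 0, 0, 0, 0, 0, 0], [0, 0, 0, 0, 0, 0, 0], [0, 0, 0, 0, 0, 0, 0]], "squeeze": 45}}

```text
t: 4.0
ee_pos: [0.5522, 0.0282, 0.0394]
tcp_rot: [3.141, -0.0, 1.618]
contact_force: [-0.5, 0.6, -0.5]
gripper_width: 0.52
grasp_force: 0.0
```

>>> {"method": "move_arm", "body": {"motion": [[0, 0, 0, 0, 0, 0, 0], [0, 0, 0, 0, 0, 0, 0], [0, 0, 0, 0, 0, 0, 0], [0, 0, 0, 0, 0, 0, 0], [0, 0, 0, 0, 0, 0, 0]]}}

```text
t: 4.62
ee_pos: [0.5516, 0.0285, 0.0391]
tcp_rot: [-3.141, -0.001, 1.618]
contact_force: [-2.0, 3.1, 6.2]
gripper_width: 0.128
grasp_force: 43.0
```

>>> {"method": "move_arm", "body": {"motion": [[0, 0, -0.02, 0, 0, 0, 0], [0, 0, -0.06, 0, 0, 0, 0], [0, 0, -0.12, 0, 0, 0, 0], [0, 0, -0.16, 0, 0, 0, 0], [0, 0, -0.16, 0, 0, 0, 0]]}}

```text
t: 5.25
ee_pos: [0.5525, 0.0271, 0.171]
tcp_rot: [3.14, 0.001, 1.618]
contact_force: [1.7, 0.1, -3.5]
gripper_width: 0.085
grasp_force: 45.1
```

>>> {"method": "move_arm", "body": {"motion": [[0.08, 0.044, 0, 0, 0, 0, 0], [0.12, 0.065, 0, 0, 0, 0, 0], [0.13, 0.07, 0, 0, 0, 0, 0], [0.13, 0.07, 0, 0, 0, 0, 0], [0.13, 0.07, 0, 0, 0, 0, 0]]}}

```text
t: 5.88
ee_pos: [0.6252, 0.1809, 0.1679]
tcp_rot: [-3.141, 0.001, 1.619]
contact_force: [0.8, -0.4, -3.5]
gripper_width: 0.087
grasp_force: 45.1
```

>>> {"method": "move_arm", "body": {"motion": [[0.13, 0.07, 0, 0, 0, 0, 0], [0.1, 0.055, 0, 0, 0, 0, 0], [0.066, 0.037, 0, 0, 0, 0, 0], [0, 0, 0, 0, 0, 0, 0], [0, 0, 0, 0, 0, 0, 0]]}}

```text
t: 6.5
ee_pos: [0.6616, 0.2541, 0.1682]
tcp_rot: [-3.141, 0.001, 1.618]
contact_force: [0.0, -0.4, -2.7]
gripper_width: 0.087
grasp_force: 45.1
```

```bash
python3 - <<'E'
from h import *
moveto([.6613,.2553,.069],1.62)
a,m=grab('wrist','w1.png'); grab('scene','s1.png')
E
```

```text
shift [ 0.005 -0.001  0.397] turn [-0.     0.001 -0.002] mm [ 1.3 -0.2 99.2] deg [-0.   0.1 -0.1]
```

View pics/s1.png

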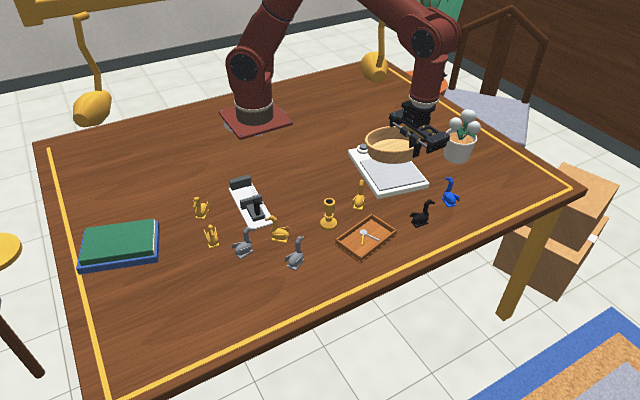

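The bowl is held over the pan, perhaps tilted a little. I'll lower it gently.

>>> {"method": "move_arm", "body": {"motion": [[0.005, 0, 0.08, 0, 0, 0, 0], [0, 0, 0.08, 0, 0, 0, 0], [0, 0, 0.06, 0, 0, 0, 0], [0, 0, 0.02, 0, 0, 0, 0], [0, 0, 0.0, 0, 0, 0, 0]]}}

```text
t: 7.22
ee_pos: [0.6616, 0.2561, 0.1087]
tcp_rot: [-3.141, 0.0, 1.618]
contact_force: [-1.2, -0.8, -4.0]
gripper_width: 0.085
grasp_force: 45.1
```

```bash
python3 - <<'E'
from h import *
a,m=grab('wrist'); b,n=grab('scene'); u,v=map(int,proj(n,[.575,.25,.06]))
c=cv2.resize(b[v-50:v+50,u-60:u+60],None,fx=4,fy=4,interpolation=cv2.INTER_CUBIC); 
o=np.zeros((400,1120,3),np.uint8);o[:,:640]=a;o[:,640:]=c[:400,:480]; cv2.imwrite('pics/w2.png',cv2.resize(o[:,:,::-1],(800,286)))
moveto([.6613,.2553,.069],1.62)
E
```

```text
shift [-0.004 -0.004  0.163] turn [ 0.001 -0.    -0.001] mm [-1.  -0.9 40.7] deg [ 0.1 -0.  -0.1]
```

View pics/w2.png

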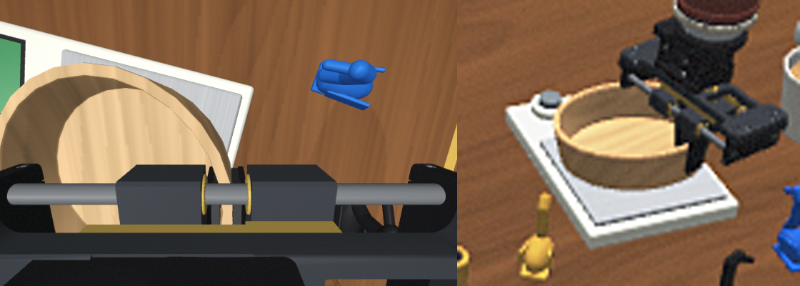

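>>> {"method": "move_arm", "body": {"motion": [[0, 0, 0.03, 0, 0, 0, 0], [0, 0, 0.02, 0, 0, 0, 0], [0, 0, 0.0, 0, 0, 0, 0]]}}

```text
t: 7.7
ee_pos: [0.6614, 0.2561, 0.096]
tcp_rot: [-3.141, 0.0, 1.618]
contact_force: [-0.4, 0.1, -3.2]
gripper_width: 0.089
grasp_force: 45.0
```

>>> {"method": "move_arm", "body": {"motion": [[0, 0, 0.012, 0, 0, 0, 0], [0, 0, 0, 0, 0, 0, 0]]}}

```text
t: 7.95
ee_pos: [0.6621, 0.2563, 0.094]
tcp_rot: [3.141, -0.0, 1.618]
contact_force: [0.4, -0.7, 0.3]
gripper_width: 0.085
grasp_force: 44.9
```

>>> {"method": "move_arm", "body": {"motion": [[0, 0, 0.012, 0, 0, 0, 0], [0, 0, 0, 0, 0, 0, 0]]}}

```text
t: 8.2
ee_pos: [0.6626, 0.2563, 0.0913]
tcp_rot: [3.14, -0.0, 1.618]
contact_force: [5.0, 0.2, 4.1]
gripper_width: 0.086
grasp_force: 45.2
```

>>> {"method": "move_arm", "body": {"motion": [[0, 0, 0.012, 0, 0, 0, 0], [0, 0, 0, 0, 0, 0, 0]]}}

```text
t: 8.45
ee_pos: [0.6622, 0.2563, 0.088]
tcp_rot: [3.14, -0.0, 1.618]
contact_force: [4.2, 0.9, 5.8]
gripper_width: 0.09
grasp_force: 45.7
```

Contact came 25 mm early, so the bowl tilts about 9.5° with its wall flat to the pads. I'll level it by turning the tool, then lower.

>>> {"method": "move_arm", "body": {"motion": [[0, 0, 0, 0.05, 0, 0, 0], [0, 0, 0, 0.05, 0, 0, 0], [0, 0.005, 0.04, 0, 0, 0, 0], [0, 0, 0.0, 0, 0, 0, 0]]}}

```text
t: 8.95
ee_pos: [0.66, 0.2559, 0.075]
tcp_rot: [-2.982, 0.001, 1.618]
contact_force: [-0.2, 0.1, -3.2]
gripper_width: 0.085
grasp_force: 45.1
```

```bash
python3 - <<'E'
from h import *
s=ctrl.sense();print(s['contact_force'],s['tcp_rot']);moveto([.6613,.2553,.069],1.62)
E
```

```text
[-0.15245664  0.09730594 -3.15936708] [-2.98233027e+00  1.24771060e-03  1.61787256e+00]
shift [-0.003  0.009  0.023] turn [-0.101  0.001 -0.001] mm [-0.6  2.2  5.8] deg [-9.1  0.1 -0.1]
```

>>> {"method": "move_arm", "body": {"motion": [[0, 0.007, 0.012, 0, 0, 0, 0], [0, 0, 0, 0, 0, 0, 0]]}}

```text
t: 9.2
ee_pos: [0.6623, 0.2566, 0.0742]
tcp_rot: [-2.985, -0.0, 1.618]
contact_force: [0.1, -0.2, -2.9]
gripper_width: 0.087
grasp_force: 45.1
```

>>> {"method": "move_arm", "body": {"motion": [[0, 0, 0.01, 0, 0, 0, 0], [0, 0, 0, 0, 0, 0, 0]]}}

```text
t: 9.45
ee_pos: [0.662, 0.2564, 0.0717]
tcp_rot: [-2.984, -0.0, 1.618]
contact_force: [-0.0, 0.2, -4.3]
gripper_width: 0.081
grasp_force: 45.1
```

>>> {"method": "move_arm", "body": {"motion": [[0, 0, 0.006, 0, 0, 0, 0], [0, 0, 0, 0, 0, 0, 0]]}}

```text
t: 9.7
ee_pos: [0.662, 0.2563, 0.0703]
tcp_rot: [-2.984, 0.0, 1.618]
contact_force: [-0.3, -0.2, -3.5]
gripper_width: 0.088
grasp_force: 45.0
```

>>> {"method": "move_arm", "body": {"motion": [[0, 0, 0.008, 0, 0, 0, 0], [0, 0, 0, 0, 0, 0, 0]]}}

```text
t: 9.95
ee_pos: [0.662, 0.2564, 0.0688]
tcp_rot: [-2.985, -0.0, 1.618]
contact_force: [2.2, 2.0, 1.4]
gripper_width: 0.085
grasp_force: 44.9
```

>>> {"method": "move_arm", "body": {"motion": [[0, 0, 0.006, 0, 0, 0, 0], [0, 0, 0, 0, 0, 0, 0]]}}

```text
t: 10.2
ee_pos: [0.6621, 0.2566, 0.0681]
tcp_rot: [-2.986, -0.001, 1.618]
contact_force: [1.6, 1.2, 6.3]
gripper_width: 0.087
grasp_force: 45.0
```

>>> {"method": "move_arm", "body": {"motion": [[0, 0, 0, 0, 0, 0, 0.4], [0, 0, 0, 0, 0, 0, 0.4], [0, 0, 0, 0, 0, 0, 0.4], [0, 0, 0, 0, 0, 0, 0.4], [0, 0, -0.05, 0, 0, 0, 0.4]]}}

```text
t: 10.82
ee_pos: [0.6627, 0.2562, 0.0786]
tcp_rot: [-2.982, 0.001, 1.618]
contact_force: [-0.3, -0.2, 0.9]
gripper_width: 0.397
grasp_force: 0.0
```

>>> {"method": "move_arm", "body": {"motion": [[0, 0, -0.15, 0, 0, 0, 0.4], [0, 0, -0.2, 0, 0, 0, 0.4], [0, 0, -0.1, 0, 0, 0, 0], [0, 0, 0, -0.1, 0, 0, 0], [0, 0, 0, 0, 0, 0, 0]], "squeeze": 20}}

```text
t: 11.45
ee_pos: [0.679, 0.2571, 0.191]
tcp_rot: [-3.14, -0.001, 1.618]
contact_force: [-0.5, 0.8, 0.2]
gripper_width: 0.144
grasp_force: 0.0
```

```bash
python3 - <<'E'
from h import *
moveto([.424,.236,.12],1.62)
E
```

```text
shift [-0.036 -1.022  0.285] turn [-0.001 -0.001 -0.001] mm [  -9.  -255.6   71.3] deg [-0.1 -0.1 -0.1]
```

>>> {"method": "move_arm", "body": {"motion": [[-0.008, -0.2, 0, 0, 0, 0, 0], [-0.007, -0.2, 0, 0, 0, 0, 0], [-0.007, -0.2, 0, 0, 0, 0, 0], [-0.007, -0.21, 0, 0, 0, 0, 0], [-0.007, -0.21, 0, 0, 0, 0, 0]]}}

```text
t: 12.08
ee_pos: [0.4259, 0.2361, 0.1917]
tcp_rot: [-3.14, 0.001, 1.617]
contact_force: [0.1, 0.8, 1.4]
gripper_width: 0.004
grasp_force: 0.0
```

```bash
python3 - <<'E'
from h import *
moveto([.424,.236,.06],1.62)
a,m=grab('wrist','w3.png');b,n=grab('top')
hsv=cv2.cvtColor(b,cv2.COLOR_RGB2HSV)
k=((hsv[...,0]>14)&(hsv[...,0]<28)&(hsv[...,1]<160)&(hsv[...,2]>120)).astype(np.uint8);R=k*0;R[165:262,195:275]=1;k*=R
k=cv2.morphologyEx(k,cv2.MORPH_OPEN,np.ones((3,3)))
cs,_=cv2.findContours(k,cv2.RETR_EXTERNAL,cv2.CHAIN_APPROX_NONE);c=max(cs,key=cv2.contourArea)
w=np.array([ray(n,*p[0],.078)[:2]*1000 for p in c],np.float32);print(cv2.minEnclosingCircle(w),cv2.boundingRect(c))
cv2.imwrite('pics/t3.png',cv2.resize(b[150:280,185:330,::-1],None,fx=4,fy=4,interpolation=cv2.INTER_CUBIC))
E
```

```text
shift [ 0.    -0.007  0.527] turn [-0.001  0.    -0.002] mm [ 1.000e-01 -1.800e+00  1.317e+02] deg [-0.1  0.  -0.2]
((582.1348266601562, 235.30474853515625), 95.7334976196289) (217, 174, 47, 52)
```

View pics/w3.png

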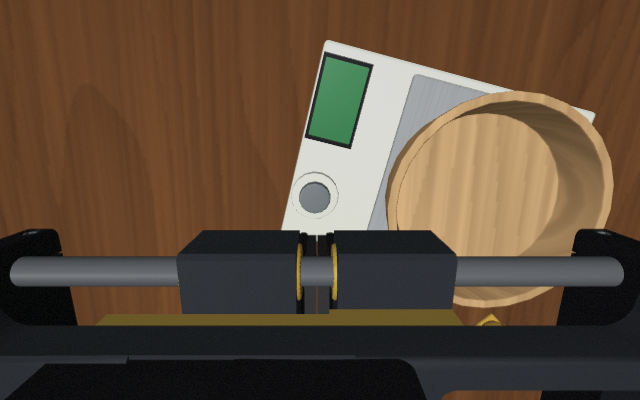

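The wrist view shows the bowl's rim centred at about (500,198) and the button at (314,197). The pan's corner is at (414,75).

```bash
python3 - <<'E'
from h import *
m=ctrl.camera_model('wrist')
print('button',ray(m,314,197,.028),'bowl',ray(m,500,198,.078), ray(m,387,198,.078), ray(m,613,198,.078))
print('pan corner',ray(m,414,75,.03),'edge low',ray(m,371,230,.03),'scale corner',ray(m,327,40,.022),ray(m,594,112,.022),'green',ray(m,339,99,.022))
E
```

```text
button [0.4209165  0.23515168 0.028     ] bowl [0.57278042 0.25321929 0.078     ] [0.4806782  0.24857724 0.078     ] [0.66458233 0.25784621 0.078     ]
pan corner [0.50419693 0.3507398  0.03      ] edge low [0.47938589 0.20473284 0.03      ] scale corner [0.42566596 0.37714465 0.022     ] [0.67788465 0.32807727 0.022     ] green [0.43963938 0.32793537 0.022     ]
```

View pics/t3.png

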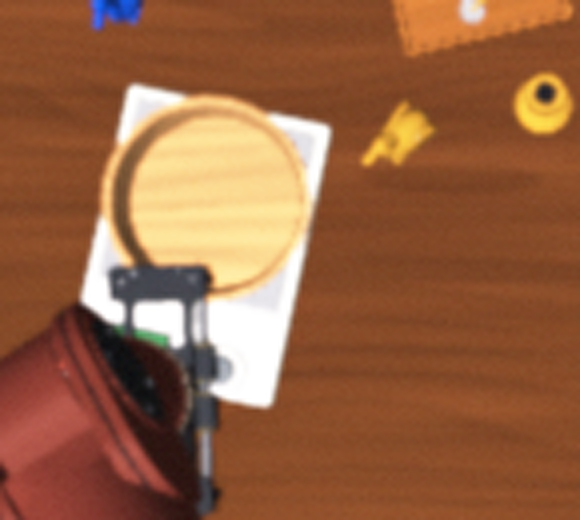

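The bowl is within about 3 mm of the pan's middle. Now I'll press tare.

>>> {"method": "move_arm", "body": {"motion": [[0, -0.018, 0.18, 0, 0, 0, 0], [0, 0, 0.18, 0, 0, 0, 0], [0, 0, 0.14, 0, 0, 0, 0], [0, 0, 0.02, 0, 0, 0, 0], [0, 0, 0, 0, 0, 0, 0]]}}

```text
t: 12.8
ee_pos: [0.423, 0.2359, 0.0615]
tcp_rot: [-3.139, 0.001, 1.617]
contact_force: [-3.2, -2.0, 3.6]
gripper_width: 0.004
grasp_force: 2.1
```

>>> {"method": "move_arm", "body": {"motion": [[0, 0, 0.016, 0, 0, 0, 0], [0, 0, 0, 0, 0, 0, 0]]}}

```text
t: 13.05
ee_pos: [0.4236, 0.2362, 0.0599]
tcp_rot: [-3.14, -0.001, 1.616]
contact_force: [-11.4, -6.7, 32.7]
gripper_width: 0.007
grasp_force: 17.0
```

>>> {"method": "move_arm", "body": {"motion": [[0, 0, 0.012, 0, 0, 0, 0], [0, 0, 0, 0, 0, 0, 0]]}}

```text
t: 13.3
ee_pos: [0.4238, 0.2364, 0.0592]
tcp_rot: [-3.138, -0.002, 1.616]
contact_force: [-22.7, -15.1, 71.8]
gripper_width: 0.007
grasp_force: 36.0
```

>>> {"method": "move_arm", "body": {"motion": [[0, 0, 0.008, 0, 0, 0, 0], [0, 0, 0, 0, 0, 0, 0]]}}

```text
t: 13.55
ee_pos: [0.4239, 0.2364, 0.0587]
tcp_rot: [-3.138, -0.003, 1.616]
contact_force: [-32.2, -20.4, 97.2]
gripper_width: 0.006
grasp_force: 48.7
```

>>> {"method": "move_arm", "body": {"motion": [[0, 0, -0.03, 0, 0, 0, 0], [0, 0, -0.05, 0, 0, 0, 0], [0, 0, -0.05, 0, 0, 0, 0], [0, 0, 0, 0, 0, 0, 0]]}}

```text
t: 14.05
ee_pos: [0.423, 0.2365, 0.085]
tcp_rot: [3.14, -0.001, 1.618]
contact_force: [-0.6, 0.0, -0.3]
gripper_width: 0.007
grasp_force: 0.0
```

```bash
python3 - <<'E'
from h import *
s=ctrl.sense();print(s['contact_force'],s['ee_pos'])
a,m=grab('wrist');b,n=grab('scene'); u,v=map(int,proj(n,[.44,.25,.04]))
c=cv2.resize(b[v-40:v+40,u-60:u+60],None,fx=5,fy=5,interpolation=cv2.INTER_CUBIC)
o=np.zeros((400,1240,3),np.uint8);o[:,:640]=a;o[:,640:]=c; cv2.imwrite('pics/w4.png',cv2.resize(o[:,:,::-1],(800,258)))
E
```

```text
[-0.58334103  0.02880615 -0.30373264] [0.42302294 0.2365035  0.0850463 ]
```

View pics/w4.png

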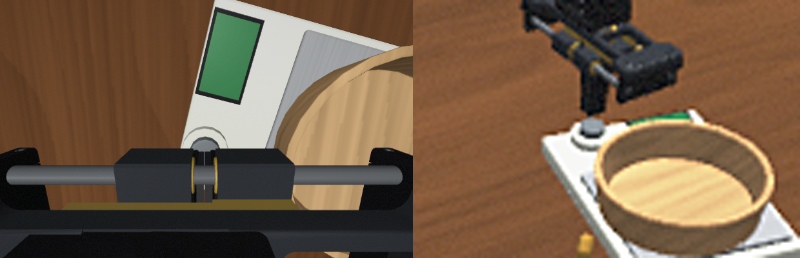

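Hard stop at tip height 38 mm, probably the button bottoming out. I'll check for its spring travel with a gentle second press, stopping short of the hard stop.

>>> {"method": "move_arm", "body": {"motion": [[0, 0, 0.06, 0, 0, 0, 0], [0, 0, 0, 0, 0, 0, 0]]}}

```text
t: 14.4
ee_pos: [0.4212, 0.2353, 0.0671]
tcp_rot: [-3.139, 0.002, 1.618]
contact_force: [0.0, -0.2, -0.2]
gripper_width: 0.006
grasp_force: 0.0
```

>>> {"method": "move_arm", "body": {"motion": [[0, 0, 0.012, 0, 0, 0, 0], [0, 0, 0, 0, 0, 0, 0], [0, 0, 0, 0, 0, 0, 0]]}}

```text
t: 14.78
ee_pos: [0.4222, 0.2358, 0.0659]
tcp_rot: [-3.141, 0.0, 1.618]
contact_force: [-0.7, -1.2, 1.4]
gripper_width: 0.002
grasp_force: 0.8
```

>>> {"method": "move_arm", "body": {"motion": [[0, 0, 0.009, 0, 0, 0, 0], [0, 0, 0, 0, 0, 0, 0], [0, 0, 0, 0, 0, 0, 0]]}}

```text
t: 15.15
ee_pos: [0.4223, 0.236, 0.0637]
tcp_rot: [3.141, -0.0, 1.618]
contact_force: [-0.2, -1.7, 3.2]
gripper_width: 0.005
grasp_force: 1.5
```

>>> {"method": "move_arm", "body": {"motion": [[0, 0, 0.008, 0, 0, 0, 0], [0, 0, 0, 0, 0, 0, 0], [0, 0, 0, 0, 0, 0, 0]]}}

```text
t: 15.52
ee_pos: [0.4223, 0.236, 0.0616]
tcp_rot: [3.141, -0.0, 1.618]
contact_force: [-0.1, -1.0, 3.8]
gripper_width: 0.003
grasp_force: 2.1
```

>>> {"method": "move_arm", "body": {"motion": [[0, 0, 0.006, 0, 0, 0, 0], [0, 0, 0, 0, 0, 0, 0], [0, 0, 0, 0, 0, 0, 0]]}}

```text
t: 15.9
ee_pos: [0.4224, 0.236, 0.0604]
tcp_rot: [3.141, -0.0, 1.618]
contact_force: [-0.7, -1.7, 7.9]
gripper_width: 0.006
grasp_force: 4.7
```

Spring travel confirmed (contact at 67 mm, bottoming near 60 mm), so tare is pressed. Next is the candlestick.

>>> {"method": "move_arm", "body": {"motion": [[0, 0, -0.1, 0, 0, 0, 0], [0, 0, -0.2, 0, 0, 0, 0.5], [0, 0, -0.23, 0, 0, 0, 1], [0, 0, -0.23, 0, 0, 0, 1], [-0.175, 0.134, 0, 0, 0, 0, 1]]}}

```text
t: 16.52
ee_pos: [0.4581, 0.1979, 0.2539]
tcp_rot: [3.137, -0.006, 1.626]
contact_force: [0.7, 0.1, -1.8]
gripper_width: 0.376
grasp_force: 0.0
```

>>> {"method": "move_arm", "body": {"motion": [[-0.175, 0.134, 0, 0, 0, 0, 1], [-0.175, 0.134, 0, 0, 0, 0, 1], [-0.175, 0.134, 0, 0, 0, 0, 1], [-0.175, 0.134, 0, 0, 0, 0, 1], [-0.175, 0.134, 0, 0, 0, 0, 1]]}}

```text
t: 17.15
ee_pos: [0.6363, -0.0175, 0.2494]
tcp_rot: [-3.141, -0.0, 1.619]
contact_force: [-0.3, 0.0, 0.1]
gripper_width: 0.942
grasp_force: 0.0
```

```bash
python3 - <<'E'
from h import *
moveto([.671,-.059,.083],1.618)
a,m=grab('wrist');hsv=cv2.cvtColor(a,cv2.COLOR_RGB2HSV)
k=((hsv[...,0]>14)&(hsv[...,0]<30)&(hsv[...,1]>150)&(hsv[...,2]>60)).astype(np.uint8)
n,l,st,ce=cv2.connectedComponentsWithStats(k)
for i in range(1,n):
    if st[i,4]>150: print(st[i],ce[i])
print('candle exp',proj(m,[.671,-.059,.095]))
cv2.imwrite('pics/w5.png',a[:,:,::-1])
E
```

```text
shift [-0.172  0.131  0.665] turn [-0.    -0.     0.001] mm [-43.1  32.7 166.4] deg [-0.  -0.   0.1]
[307  75  20  25 172] [318.27906977  90.20930233]
[333 214  33  19 215] [348.29767442 220.71627907]
candle exp (np.float64(348.556578081447), np.float64(240.69714210183056))
```

>>> {"method": "move_arm", "body": {"motion": [[-0.172, 0.131, 0, 0, 0, 0, 1], [0, 0, 0.2, 0, 0, 0, 1], [0, 0, 0.2, 0, 0, 0, 1], [0, 0, 0.165, 0, 0, 0, 1], [0, 0, 0.1, 0, 0, 0, 1]]}}

```text
t: 17.82
ee_pos: [0.6687, -0.0577, 0.0806]
tcp_rot: [-3.138, -0.0, 1.618]
contact_force: [-0.1, 0.4, 0.3]
gripper_width: 1.002
grasp_force: 0.0
```

>>> {"method": "move_arm", "body": {"motion": [[0, 0, 0, 0, 0, 0, 0], [0, 0, 0, 0, 0, 0, 0], [0, 0, 0, 0, 0, 0, 0], [0, 0, 0, 0, 0, 0, 0], [0, 0, 0, 0, 0, 0, 0]], "squeeze": 25}}

```text
t: 18.45
ee_pos: [0.6703, -0.0581, 0.0843]
tcp_rot: [3.141, -0.0, 1.618]
contact_force: [0.2, -1.0, 0.6]
gripper_width: 0.515
grasp_force: 0.0
```

>>> {"method": "move_arm", "body": {"motion": [[0, 0, 0, 0, 0, 0, 0], [0, 0, 0, 0, 0, 0, 0]]}}

```text
t: 18.7
ee_pos: [0.6705, -0.0581, 0.0841]
tcp_rot: [3.141, 0.0, 1.618]
contact_force: [2.0, 1.2, 1.3]
gripper_width: 0.384
grasp_force: 24.9
```

>>> {"method": "move_arm", "body": {"motion": [[0, 0, -0.06, 0, 0, 0, 0], [0, 0, -0.2, 0, 0, 0, 0], [0, 0, -0.2, 0, 0, 0, 0], [0, 0, -0.2, 0, 0, 0, 0], [-0.111, -0.1, 0, 0, 0, 0, 0]]}}

```text
t: 19.32
ee_pos: [0.6489, -0.0853, 0.2534]
tcp_rot: [3.135, 0.0, 1.622]
contact_force: [-0.8, -0.3, -3.4]
gripper_width: 0.381
grasp_force: 24.9
```

>>> {"method": "move_arm", "body": {"motion": [[-0.156, -0.14, 0, 0, 0, 0, 0], [-0.156, -0.14, 0, 0, 0, 0, 0], [-0.156, -0.14, 0, 0, 0, 0, 0], [-0.156, -0.14, 0, 0, 0, 0, 0], [-0.156, -0.14, 0, 0, 0, 0, 0]]}}

```text
t: 19.95
ee_pos: [0.479, -0.2914, 0.2494]
tcp_rot: [3.141, -0.001, 1.617]
contact_force: [0.5, -1.2, -2.9]
gripper_width: 0.385
grasp_force: 24.9
```

```bash
python3 - <<'E'
from h import *
moveto([.4335,-.2295,.2],1.618)
a,m=grab('wrist','w6.png');print({k:np.array(v).round(4).tolist() for k,v in m.items()})
E
```

```text
shift [ 0.256 -0.17   0.198] turn [ 0. -0. -0.] mm [ 64.  -42.6  49.4] deg [ 0. -0. -0.]
{'vfov': 64.4616, 'cx': 316.4322, 'cy': 205.5974, 'R': [[0.9989, 0.0469, 0.0001], [0.0455, -0.9682, 0.2458], [0.0117, -0.2455, -0.9693]], 't': [-0.4659, -0.3345, 0.3167]}
```

View pics/w6.png

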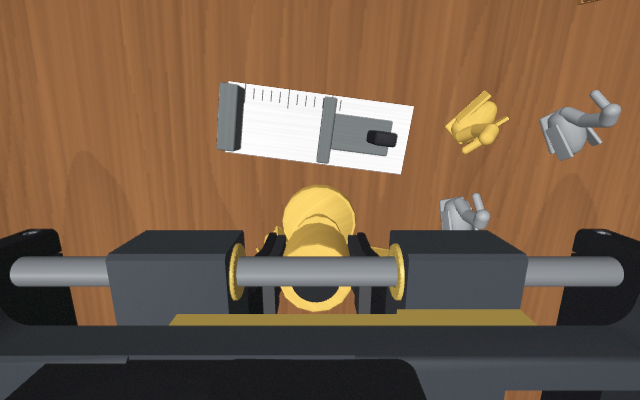

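The image shows the fixed jaw's inner base at about (242,119) and the bed's far end at about (407,140). The sliding jaw's front edge is at about (320,129) and the tab at about (384,138).

```bash
python3 - <<'E'
from h import *
m=ctrl.camera_model('wrist')
A=ray(m,242,119,.006);B=ray(m,407,140,.006);print(A,B,np.linalg.norm(B-A),np.degrees(np.arctan2(*(B-A)[1::-1])))
print('face',ray(m,320,129,.04),ray(m,323,97,.04),ray(m,317,161,.04),'tab',ray(m,388,138,.077),ray(m,370,137,.04))
E
```

```text
[ 0.3843371  -0.22810524  0.006     ] [ 0.57930244 -0.24470928  0.006     ] 0.19567109655900822 -4.867795533784391
face [ 0.47541818 -0.23552288  0.04      ] [ 0.47722421 -0.20289352  0.04      ] [ 0.47352208 -0.26977953  0.04      ] tab [ 0.54091123 -0.24096422  0.077     ] [ 0.52960499 -0.24184498  0.04      ]
```

>>> {"method": "move_arm", "body": {"motion": [[0.124, -0.094, 0, 0, 0, 0, 0], [0.123, -0.094, 0, 0, 0, 0, 0], [0, 0, 0.2, 0, 0, 0, 0], [0, 0, 0.2, 0, 0, 0, 0], [0, 0, 0.16, 0, 0, 0, 0]]}}

```text
t: 20.62
ee_pos: [0.4305, -0.2301, 0.1079]
tcp_rot: [3.141, -0.001, 1.618]
contact_force: [0.6, 1.2, -2.9]
gripper_width: 0.386
grasp_force: 25.0
```

>>> {"method": "move_arm", "body": {"motion": [[0, 0, 0.04, 0, 0, 0, 0], [0, 0, 0.02, 0, 0, 0, 0], [0, 0, 0, 0, 0, 0, 0]]}}

```text
t: 21.0
ee_pos: [0.4317, -0.231, 0.095]
tcp_rot: [3.14, 0.0, 1.618]
contact_force: [0.5, -0.1, -2.7]
gripper_width: 0.385
grasp_force: 25.0
```

>>> {"method": "move_arm", "body": {"motion": [[0, 0, 0.01, 0, 0, 0, 0], [0, 0, 0, 0, 0, 0, 0], [0, 0, 0, 0, 0, 0, 0]]}}

```text
t: 21.38
ee_pos: [0.4311, -0.2307, 0.0916]
tcp_rot: [3.141, -0.0, 1.618]
contact_force: [0.0, -0.3, -3.2]
gripper_width: 0.38
grasp_force: 25.0
```

>>> {"method": "move_arm", "body": {"motion": [[0, 0, 0.006, 0, 0, 0, 0], [0, 0, 0, 0, 0, 0, 0], [0, 0, 0, 0, 0, 0, 0]]}}

```text
t: 21.75
ee_pos: [0.4311, -0.2308, 0.0899]
tcp_rot: [3.141, 0.0, 1.618]
contact_force: [0.2, 0.3, -1.4]
gripper_width: 0.384
grasp_force: 25.0
```

>>> {"method": "move_arm", "body": {"motion": [[0, 0, 0.004, 0, 0, 0, 0], [0, 0, 0, 0, 0, 0, 0], [0, 0, 0, 0, 0, 0, 0]]}}

```text
t: 22.12
ee_pos: [0.4315, -0.2313, 0.0896]
tcp_rot: [3.14, 0.001, 1.618]
contact_force: [-0.7, -0.5, 8.4]
gripper_width: 0.383
grasp_force: 24.9
```

>>> {"method": "move_arm", "body": {"motion": [[0, 0, 0, 0, 0, 0, 0.8], [0, 0, 0, 0, 0, 0, 0.8], [0, 0, 0, 0, 0, 0, 0.8], [0, 0, 0, 0, 0, 0, 0.8], [0, 0, -0.1, 0, 0, 0, 0.8]]}}

```text
t: 22.75
ee_pos: [0.4298, -0.2303, 0.1129]
tcp_rot: [-3.138, -0.0, 1.618]
contact_force: [0.9, 0.2, 0.8]
gripper_width: 0.783
grasp_force: 0.0
```

>>> {"method": "move_arm", "body": {"motion": [[0, 0, -0.2, 0, 0, 0, 0.7], [0, 0, -0.2, 0, 0, 0, 0.7], [0, 0, 0, 0, 0, 0.108, 0.7], [0, 0, 0, 0, 0, 0.108, 0.7], [0, 0, 0, 0, 0, 0.108, 0.7]]}}

```text
t: 23.38
ee_pos: [0.4309, -0.2306, 0.2139]
tcp_rot: [3.142, -0.0, 1.104]
contact_force: [-0.1, 0.5, -0.6]
gripper_width: 0.699
grasp_force: 0.0
```

>>> {"method": "move_arm", "body": {"motion": [[0, 0, 0, 0, 0, 0.108, 0.7], [0, 0, 0, 0, 0, 0.108, 0.7], [0, 0, 0, 0, 0, 0.108, 0.7], [0, 0, 0, 0, 0, 0.108, 0.7], [0, 0, 0, 0, 0, 0.108, 0.7]]}}

```text
t: 24.0
ee_pos: [0.4308, -0.2306, 0.2137]
tcp_rot: [-3.141, 0.0, 0.255]
contact_force: [-0.8, -1.0, -0.8]
gripper_width: 0.704
grasp_force: 0.0
```

>>> {"method": "move_arm", "body": {"motion": [[0, 0, 0, 0, 0, 0.108, 0.7], [0, 0, 0, 0, 0, 0.112, 0.7], [0, 0, 0, 0, 0, 0, 0.7]]}}

```text
t: 24.38
ee_pos: [0.4308, -0.2307, 0.2138]
tcp_rot: [-3.142, 0.0, -0.084]
contact_force: [-1.5, 0.2, 0.1]
gripper_width: 0.705
grasp_force: 0.0
```

```bash
python3 - <<'E'
from h import *
moveto([.5387,-.2413,.065],-.085)
a,m=grab('scene','s7.png');u,v=map(int,proj(m,[.45,-.23,.05]))
b,n=grab('wrist'); c=cv2.resize(a[v-40:v+40,u-60:u+60],None,fx=5,fy=5,interpolation=cv2.INTER_CUBIC)
o=np.zeros((400,1240,3),np.uint8);o[:,:640]=b;o[:,640:]=c; cv2.imwrite('pics/w7.png',cv2.resize(o[:,:,::-1],(800,258)))
E
```

```text
shift [0.434 0.006 0.595] turn [-0.     0.     0.001] mm [108.4   1.5 148.8] deg [-0.   0.   0.1]
```

View pics/w7.png

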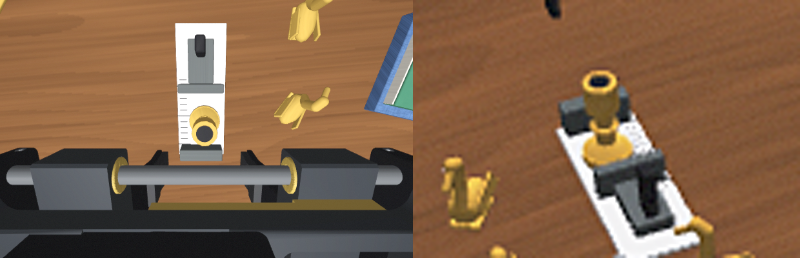

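The candlestick stands upright between the jaws. Now to the tab.

>>> {"method": "move_arm", "body": {"motion": [[0.217, 0.003, 0, 0, 0, 0, 0.6], [0.217, 0.003, 0, 0, 0, 0, 0.6], [0, 0, 0.2, 0, 0, 0, 0.6], [0, 0, 0.2, 0, 0, 0, 0.6], [0, 0, 0.195, 0, 0, 0, 0.6]]}}

```text
t: 25.1
ee_pos: [0.5349, -0.2407, 0.0634]
tcp_rot: [-3.141, 0.001, -0.082]
contact_force: [0.7, 0.3, 0.8]
gripper_width: 0.602
grasp_force: 0.0
```

>>> {"method": "move_arm", "body": {"motion": [[0, 0, 0, 0, 0, 0, 0], [0, 0, 0, 0, 0, 0, 0], [0, 0, 0, 0, 0, 0, 0], [0, 0, 0, 0, 0, 0, 0], [0, 0, 0, 0, 0, 0, 0]], "squeeze": 25}}

```text
t: 25.72
ee_pos: [0.5381, -0.2343, 0.0671]
tcp_rot: [-3.131, -0.002, -0.08]
contact_force: [0.1, 24.4, 14.2]
gripper_width: 0.161
grasp_force: 24.9
```

>>> {"method": "move_arm", "body": {"motion": [[0, 0, 0, 0, 0, 0, 0], [-0.02, 0, 0, 0, 0, 0, 0], [-0.03, 0, 0, 0, 0, 0, 0], [0, 0, 0, 0, 0, 0, 0]]}}

```text
t: 26.22
ee_pos: [0.5254, -0.2333, 0.0671]
tcp_rot: [-3.131, -0.002, -0.08]
contact_force: [0.5, 22.0, 13.9]
gripper_width: 0.156
grasp_force: 24.9
```

>>> {"method": "move_arm", "body": {"motion": [[0, -0.02, 0, 0, 0, 0, 0], [0, 0, 0, 0, 0, 0, 0]]}}

```text
t: 26.48
ee_pos: [0.525, -0.233, 0.0671]
tcp_rot: [-3.138, -0.003, -0.083]
contact_force: [2.5, 8.6, 9.7]
gripper_width: 0.158
grasp_force: 25.0
```

>>> {"method": "move_arm", "body": {"motion": [[0, -0.012, 0, 0, 0, 0, 0], [0, 0, 0, 0, 0, 0, 0]]}}

```text
t: 26.72
ee_pos: [0.5245, -0.2328, 0.0671]
tcp_rot: [3.141, -0.003, -0.086]
contact_force: [0.9, -1.1, 8.3]
gripper_width: 0.158
grasp_force: 25.0
```

>>> {"method": "move_arm", "body": {"motion": [[-0.02, 0, -0.008, 0, 0, 0, 0], [-0.02, 0, 0, 0, 0, 0, 0], [-0.02, 0, 0, 0, 0, 0, 0], [0, 0, 0, 0, 0, 0, 0]]}}

```text
t: 27.22
ee_pos: [0.5069, -0.2314, 0.0672]
tcp_rot: [3.142, 0.002, -0.087]
contact_force: [-1.2, -5.0, -3.7]
gripper_width: 0.158
grasp_force: 25.0
```

>>> {"method": "move_arm", "body": {"motion": [[-0.012, 0, 0, 0, 0, 0, 0], [0, 0, 0, 0, 0, 0, 0]]}}

```text
t: 27.48
ee_pos: [0.5044, -0.2312, 0.0672]
tcp_rot: [3.141, 0.001, -0.086]
contact_force: [1.1, -5.6, -5.4]
gripper_width: 0.158
grasp_force: 25.0
```

>>> {"method": "move_arm", "body": {"motion": [[-0.012, 0, 0, 0, 0, 0, 0], [0, 0, 0, 0, 0, 0, 0]]}}

```text
t: 27.72
ee_pos: [0.5015, -0.2309, 0.0672]
tcp_rot: [3.141, 0.001, -0.086]
contact_force: [1.1, -5.1, -6.3]
gripper_width: 0.159
grasp_force: 25.0
```

>>> {"method": "move_arm", "body": {"motion": [[-0.012, 0.005, 0.004, 0, 0, 0, 0], [0, 0, 0, 0, 0, 0, 0]]}}

```text
t: 27.98
ee_pos: [0.5, -0.2309, 0.0671]
tcp_rot: [-3.14, -0.001, -0.085]
contact_force: [2.8, 0.1, 5.8]
gripper_width: 0.159
grasp_force: 25.0
```

>>> {"method": "move_arm", "body": {"motion": [[-0.008, 0, 0, 0, 0, 0, 0], [0, 0, 0, 0, 0, 0, 0]]}}

```text
t: 28.22
ee_pos: [0.4985, -0.2307, 0.0671]
tcp_rot: [-3.141, -0.002, -0.085]
contact_force: [5.8, -0.7, 4.6]
gripper_width: 0.157
grasp_force: 25.0
```

>>> {"method": "move_arm", "body": {"motion": [[-0.008, 0, 0, 0, 0, 0, 0], [0, 0, 0, 0, 0, 0, 0]]}}

```text
t: 28.48
ee_pos: [0.4983, -0.2307, 0.0672]
tcp_rot: [3.141, -0.005, -0.084]
contact_force: [14.2, -2.8, -5.3]
gripper_width: 0.16
grasp_force: 25.0
```

>>> {"method": "move_arm", "body": {"motion": [[-0.003, 0, 0, 0, 0, 0, 0], [0, 0, 0, 0, 0, 0, 0], [0, 0, 0, 0, 0, 0, 0], [0, 0, 0, 0, 0, 0, 0], [0, 0, 0, 0, 0, 0, 0]]}}

```text
t: 29.1
ee_pos: [0.4983, -0.2307, 0.0672]
tcp_rot: [3.14, -0.007, -0.084]
contact_force: [18.4, -3.6, -9.6]
gripper_width: 0.16
grasp_force: 25.0
```

```bash
python3 - <<'E'
from h import *
print(ctrl.sense()['contact_force'])
a,m=grab('scene');u,v=map(int,proj(m,[.45,-.23,.05]))
cv2.imwrite('pics/s8.png',cv2.resize(a[v-45:v+45,u-60:u+60,::-1],None,fx=5,fy=5,interpolation=cv2.INTER_CUBIC))
E
```

```text
[18.36165036 -3.60700277 -9.57034301]
```

View pics/s8.png

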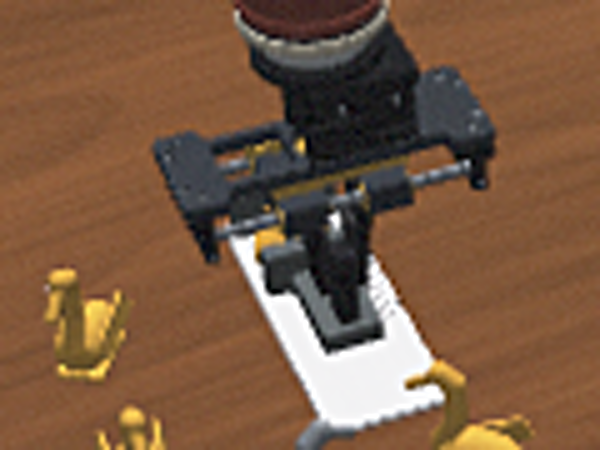

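The jaw has shut on the foot at about 17 N net. Now I'll open it wide.

>>> {"method": "move_arm", "body": {"motion": [[0.015, 0, 0, 0, 0, 0, 0], [0.06, 0, 0, 0, 0, 0, 0], [0.08, 0, 0, 0, 0, 0, 0], [0.065, 0, 0, 0, 0, 0, 0], [0, 0, 0, 0, 0, 0, 0]]}}

```text
t: 29.78
ee_pos: [0.5508, -0.235, 0.0671]
tcp_rot: [-3.141, -0.001, -0.084]
contact_force: [2.0, 1.8, 10.7]
gripper_width: 0.155
grasp_force: 25.0
```

>>> {"method": "move_arm", "body": {"motion": [[0.01, 0, 0, 0, 0, 0, 0], [0, 0, 0, 0, 0, 0, 0]]}}

```text
t: 30.02
ee_pos: [0.5522, -0.2351, 0.0671]
tcp_rot: [-3.14, -0.0, -0.085]
contact_force: [0.1, 1.7, 10.1]
gripper_width: 0.158
grasp_force: 25.0
```

>>> {"method": "move_arm", "body": {"motion": [[0.006, 0, 0, 0, 0, 0, 0], [0, 0, 0, 0, 0, 0, 0]]}}

```text
t: 30.28
ee_pos: [0.5535, -0.2352, 0.0671]
tcp_rot: [-3.14, 0.0, -0.085]
contact_force: [-1.0, 2.6, 11.4]
gripper_width: 0.16
grasp_force: 25.0
```

>>> {"method": "move_arm", "body": {"motion": [[0.007, 0, -0.003, 0, 0, 0, 0], [0, 0, 0, 0, 0, 0, 0]]}}

```text
t: 30.52
ee_pos: [0.5545, -0.2353, 0.0672]
tcp_rot: [-3.14, 0.002, -0.085]
contact_force: [-1.2, 2.1, 6.9]
gripper_width: 0.154
grasp_force: 25.0
```

>>> {"method": "move_arm", "body": {"motion": [[0.004, 0, 0, 0, 0, 0, 0], [0, 0, 0, 0, 0, 0, 0]]}}

```text
t: 30.78
ee_pos: [0.5556, -0.2354, 0.0671]
tcp_rot: [-3.14, 0.001, -0.085]
contact_force: [-0.4, 2.4, 7.4]
gripper_width: 0.159
grasp_force: 25.0
```

>>> {"method": "move_arm", "body": {"motion": [[0, 0, 0, 0, 0, 0, 0.8], [0, 0, 0, 0, 0, 0, 0.8], [0, 0, 0, 0, 0, 0, 0.8], [0, 0, -0.15, 0, 0, 0, 0.8], [0, 0, -0.2, 0, 0, 0, 0.8]]}}

```text
t: 31.4
ee_pos: [0.555, -0.2356, 0.1544]
tcp_rot: [-3.141, 0.004, -0.086]
contact_force: [1.4, 0.4, 0.1]
gripper_width: 0.639
grasp_force: 0.0
```

>>> {"method": "move_arm", "body": {"motion": [[0, 0, -0.18, 0, 0, 0, 0.8], [-0.2, 0.01, 0, 0, 0, 0, 0.8], [-0.2, 0.01, 0, 0, 0, 0, 0.8], [-0.186, 0.01, 0, 0, 0, 0, 0.8], [0, 0, 0, 0, 0, 0, 0.8]]}}

```text
t: 32.02
ee_pos: [0.4133, -0.2309, 0.2009]
tcp_rot: [-3.132, -0.002, -0.088]
contact_force: [1.1, 0.9, -0.6]
gripper_width: 0.799
grasp_force: 0.0
```

```bash
python3 - <<'E'
from h import *
moveto([.409,-.2305,.09],-.085)
a,m=grab('wrist');n=ctrl.camera_model('top')
hsv=cv2.cvtColor(a,cv2.COLOR_RGB2HSV)
k=((hsv[...,0]>14)&(hsv[...,0]<30)&(hsv[...,1]>150)&(hsv[...,2]>60)).astype(np.uint8)
q,l,st,ce=cv2.connectedComponentsWithStats(k)
for i in range(1,q):
    if st[i,4]>150: print(st[i],ce[i])
print('exp',proj(m,[.409,-.2305,.101]),proj(m,[.409,-.2305,.006]))
E
```

```text
shift [-0.018  0.004  0.444] turn [-0.006 -0.002 -0.002] mm [ -4.6   1.  110.9] deg [-0.5 -0.1 -0.2]
[453   0  54  42 855] [475.2994152   20.81988304]
[ 430  112   95   53 1242] [476.25040258 138.68760064]
[297 168  43  36 469] [320.08742004 184.98507463]
exp (np.float64(318.16305045560745), np.float64(219.8472649142014)) (np.float64(318.5739797065221), np.float64(194.47182567038863))
```

>>> {"method": "move_arm", "body": {"motion": [[-0.01, 0.004, 0.18, 0, 0, 0, 0.8], [0, 0, 0.17, 0, 0, 0, 0.8], [0, 0, 0.09, 0, 0, 0, 0.8], [0, 0, 0, 0, 0, 0, 0], [0, 0, 0, 0, 0, 0, 0]]}}

```text
t: 32.7
ee_pos: [0.4133, -0.2323, 0.0913]
tcp_rot: [3.141, 0.002, -0.087]
contact_force: [0.1, 0.4, 0.2]
gripper_width: 0.652
grasp_force: 0.0
```

>>> {"method": "move_arm", "body": {"motion": [[0, 0, 0, 0, 0, 0, 0], [0, 0, 0, 0, 0, 0, 0], [0, 0, 0, 0, 0, 0, 0], [0, 0, 0, 0, 0, 0, 0], [0, 0, 0, 0, 0, 0, 0]]}}

```text
t: 33.33
ee_pos: [0.4133, -0.2312, 0.0911]
tcp_rot: [-3.14, 0.001, -0.086]
contact_force: [0.1, 3.1, 6.5]
gripper_width: 0.387
grasp_force: 24.9
```

```bash
python3 - <<'E'
from h import *
s=ctrl.sense();print(s['contact_force'],s['ee_pos'],s['gripper_width'])
E
```

```text
[0.08015699 3.10044177 6.53787264] [ 0.41333716 -0.23117878  0.09113216] 0.38692982267923265
```

>>> {"method": "move_arm", "body": {"motion": [[0, 0, -0.05, 0, 0, 0, 0], [0, 0, -0.2, 0, 0, 0, 0], [0, 0, -0.2, 0, 0, 0, 0], [0, 0, -0.2, 0, 0, 0, 0], [0.0286, -0.118, 0, 0, 0, 0, 0]]}}

```text
t: 33.95
ee_pos: [0.4238, -0.2044, 0.253]
tcp_rot: [-3.137, -0.005, -0.089]
contact_force: [1.1, 1.0, -4.2]
gripper_width: 0.384
grasp_force: 25.0
```

>>> {"method": "move_arm", "body": {"motion": [[0.0486, -0.198, 0, 0, 0, 0, 0], [0.0486, -0.198, 0, 0, 0, 0, 0], [0.0486, -0.198, 0, 0, 0, 0, 0], [0.0486, -0.198, 0, 0, 0, 0, 0], [0.0486, -0.198, 0, 0, 0, 0, 0]]}}

```text
t: 34.58
ee_pos: [0.5044, 0.0402, 0.2501]
tcp_rot: [-3.14, 0.002, -0.086]
contact_force: [-0.2, 0.1, -3.2]
gripper_width: 0.38
grasp_force: 25.0
```

>>> {"method": "move_arm", "body": {"motion": [[0.0486, -0.198, 0, 0, 0, 0, 0], [0.0486, -0.198, 0, 0, 0, 0, 0], [0.0486, -0.198, 0, 0, 0, 0, 0], [0.0686, -0.279, 0, 0, 0, 0, 0], [0, 0, 0, 0, 0, 0, 0]]}}

```text
t: 35.2
ee_pos: [0.5723, 0.2495, 0.2488]
tcp_rot: [3.141, 0.003, -0.078]
contact_force: [-0.5, -0.8, -3.6]
gripper_width: 0.385
grasp_force: 25.0
```

```bash
python3 - <<'E'
from h import *
s=ctrl.sense();print(s['joint_positions'].round(2),s['contact_force']);moveto([.577,.252,.121],-.086)
a,m=grab('wrist','w9.png')
print(proj(m,[.573,.252,.078]))
E
```

```text
[-1.09  0.34  0.78  1.55 -0.25  1.35 -1.93] [-0.54162757 -0.81540984 -3.62881613]
shift [ 0.019 -0.011  0.511] turn [0.    0.002 0.005] mm [  4.9  -2.9 127.8] deg [0.  0.2 0.5]
(np.float64(314.3173107206179), np.float64(193.91527128364623))
```

View pics/w9.png

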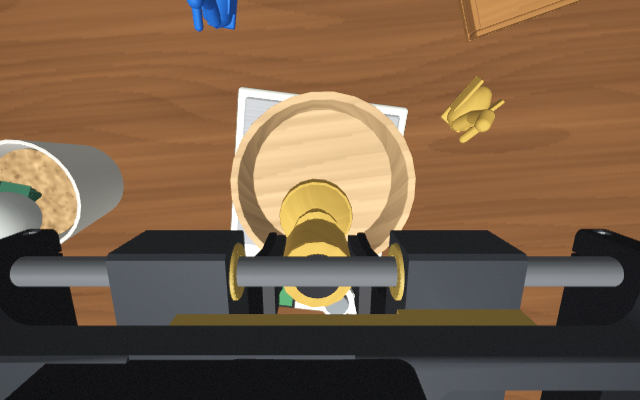

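The bowl shows up to the right of where I expected it in the wrist view, with its rim centre at about column 323. I'll re-check the bowl against the pan using the top view.

```bash
python3 - <<'E'
from h import *
m=ctrl.camera_model('top')
print('bowl top',ray(m,236.1,199.1,.078))
w=ctrl.camera_model('wrist')
for u,v,z in [(232,185,.078),(415,185,.078),(323.5,92,.078),(240,88,.022),(407,107,.022),(243,97,.03)]: print((ray(w,u,v,z)*1000).round(0))
b,n=grab('top')
cv2.imwrite('pics/t4.png',cv2.resize(b[160:260,195:275,::-1],None,fx=6,fy=6,interpolation=cv2.INTER_CUBIC))
E
```

```text
bowl top [0.57888115 0.24299025 0.078     ]
[589. 329.  78.]
[574. 147.  78.]
[669. 232.  78.]
[685. 320.  22.]
[651. 139.  22.]
[675. 317.  30.]
```

View pics/t4.png

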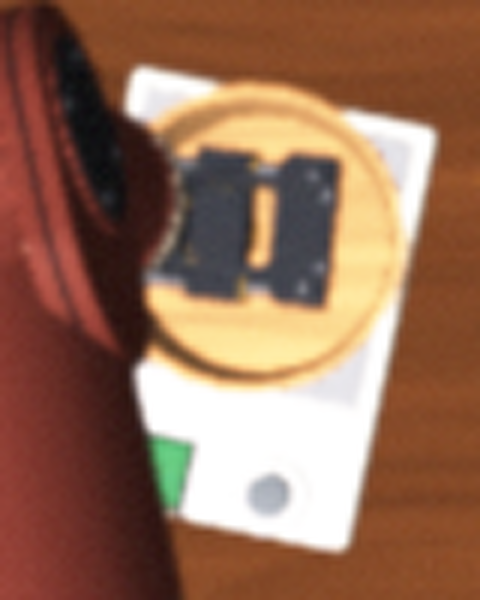

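Bowl at about (577,242), pan at about (575,249). I'll put the candlestick at the bowl's true centre, then nudge the bowl about 7 mm in +y while it's still light.

>>> {"method": "move_arm", "body": {"motion": [[0.028, 0.028, 0, 0, 0, 0, 0], [0, 0, 0.18, 0, 0, 0, 0], [0, 0, 0.18, 0, 0, 0, 0], [0, 0, 0.12, 0, 0, 0, 0], [0, 0, 0.01, 0, 0, 0, 0]]}}

```text
t: 35.92
ee_pos: [0.5784, 0.234, 0.1262]
tcp_rot: [-3.142, 0.005, -0.087]
contact_force: [0.1, 0.9, -3.5]
gripper_width: 0.386
grasp_force: 25.0
```

>>> {"method": "move_arm", "body": {"motion": [[0, 0, 0.008, 0, 0, 0, 0], [0, 0, 0, 0, 0, 0, 0], [0, 0, 0, 0, 0, 0, 0]]}}

```text
t: 36.3
ee_pos: [0.5799, 0.2364, 0.1267]
tcp_rot: [-3.138, 0.001, -0.085]
contact_force: [0.4, -0.5, -3.1]
gripper_width: 0.389
grasp_force: 25.0
```

>>> {"method": "move_arm", "body": {"motion": [[0, 0, 0.006, 0, 0, 0, 0], [0, 0, 0, 0, 0, 0, 0], [0, 0, 0, 0, 0, 0, 0]]}}

```text
t: 36.67
ee_pos: [0.5792, 0.2363, 0.124]
tcp_rot: [-3.14, 0.002, -0.085]
contact_force: [0.9, 0.2, -2.3]
gripper_width: 0.386
grasp_force: 25.0
```

>>> {"method": "move_arm", "body": {"motion": [[0, -0.022, 0.005, 0, 0, 0, 0], [0, 0, 0, 0, 0, 0, 0], [0, 0, 0, 0, 0, 0, 0]]}}

```text
t: 37.05
ee_pos: [0.5797, 0.2418, 0.1227]
tcp_rot: [-3.14, 0.002, -0.085]
contact_force: [-0.1, -0.5, -2.2]
gripper_width: 0.385
grasp_force: 25.0
```

>>> {"method": "move_arm", "body": {"motion": [[0, 0, 0.005, 0, 0, 0, 0], [0, 0, 0, 0, 0, 0, 0], [0, 0, 0, 0, 0, 0, 0]]}}

```text
t: 37.42
ee_pos: [0.58, 0.2416, 0.1218]
tcp_rot: [-3.139, 0.002, -0.085]
contact_force: [0.3, -1.1, 0.6]
gripper_width: 0.381
grasp_force: 25.0
```

>>> {"method": "move_arm", "body": {"motion": [[0, 0, 0.004, 0, 0, 0, 0], [0, 0, 0, 0, 0, 0, 0], [0, 0, 0, 0, 0, 0, 0]]}}

```text
t: 37.8
ee_pos: [0.5806, 0.2416, 0.1215]
tcp_rot: [-3.139, 0.001, -0.085]
contact_force: [0.7, -1.0, 5.2]
gripper_width: 0.381
grasp_force: 24.9
```

>>> {"method": "move_arm", "body": {"motion": [[0, 0, 0, 0, 0, 0, 0.6], [0, 0, 0, 0, 0, 0, 0.6], [0, 0, 0, 0, 0, 0, 0.6], [0, 0, -0.1, 0, 0, 0, 0.6], [0, 0, -0.2, 0, 0, 0, 0.6]]}}

```text
t: 38.42
ee_pos: [0.5785, 0.2412, 0.1944]
tcp_rot: [3.141, 0.006, -0.085]
contact_force: [0.3, 0.8, 0.6]
gripper_width: 0.598
grasp_force: 0.0
```

>>> {"method": "move_arm", "body": {"motion": [[0, 0, -0.2, 0, 0, 0, 0], [0, 0.16, 0, 0, 0, 0, 0], [0, 0.16, 0, 0, 0, 0, 0], [0, 0.17, 0, 0, 0, 0, 0], [0, 0, 0, 0, 0, -0.1, 0]]}}

```text
t: 39.05
ee_pos: [0.5695, 0.1149, 0.2457]
tcp_rot: [-3.139, 0.002, 0.069]
contact_force: [1.0, 1.7, 0.1]
gripper_width: 0.117
grasp_force: 0.0
```

>>> {"method": "move_arm", "body": {"motion": [[0, 0, 0, 0, 0, -0.1, 0], [0, 0, 0, 0, 0, -0.1, 0], [0, 0, 0, 0, 0, -0.1, 0], [0, 0, 0, 0, 0, -0.1, 0], [0, 0, 0, 0, 0, -0.1, 0]]}}

```text
t: 39.67
ee_pos: [0.5695, 0.1193, 0.2451]
tcp_rot: [-3.138, -0.0, 0.863]
contact_force: [-0.2, -0.5, -0.2]
gripper_width: 0.004
grasp_force: 0.0
```

>>> {"method": "move_arm", "body": {"motion": [[0, 0, 0, 0, 0, -0.1, 0], [0, 0, 0, 0, 0, -0.1, 0], [0, 0, 0, 0, 0, -0.1, 0], [0, 0, 0, 0, 0, -0.1, 0], [0, 0, 0, 0, 0, 0, 0]]}}

```text
t: 40.3
ee_pos: [0.5695, 0.1193, 0.2452]
tcp_rot: [-3.139, -0.002, 1.485]
contact_force: [0.6, -0.0, -0.8]
gripper_width: -0.002
grasp_force: 0.0
```

```bash
python3 - <<'E'
from h import *
moveto([.577,.12,.077],1.485)
a,m=grab('wrist','w10.png')
E
```

```text
shift [0.004 0.031 0.673] turn [-0.002 -0.001 -0.   ] mm [  1.    7.8 168.1] deg [-0.1 -0.1 -0. ]
```

View pics/w10.png

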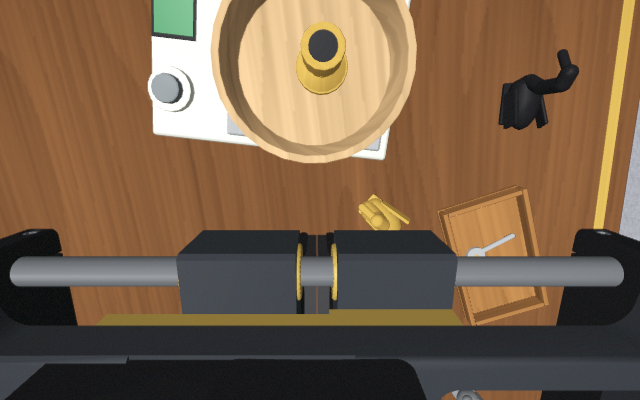

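That was my 15th picture, one over the limit of 14, so I'll work from numbers alone from here. It shows the bowl shifted toward −y. I'll nudge it.

>>> {"method": "move_arm", "body": {"motion": [[0.0, 0.03, 0, 0, 0, 0, 0], [0, 0, 0.2, 0, 0, 0, 0], [0, 0, 0.2, 0, 0, 0, 0], [0, 0, 0.17, 0, 0, 0, 0], [0, 0, 0.1, 0, 0, 0, 0]]}}

```text
t: 40.98
ee_pos: [0.5761, 0.1188, 0.0753]
tcp_rot: [-3.137, -0.001, 1.484]
contact_force: [0.1, -0.1, -0.4]
gripper_width: 0.007
grasp_force: 0.0
```

>>> {"method": "move_arm", "body": {"motion": [[0.05, 0, 0, 0, 0, 0, 0], [0.03, 0, 0, 0, 0, 0, 0], [0, 0, 0, 0, 0, 0, 0]]}}

```text
t: 41.35
ee_pos: [0.5793, 0.1404, 0.0791]
tcp_rot: [-3.141, -0.003, 1.487]
contact_force: [0.1, -0.6, -0.4]
gripper_width: 0.008
grasp_force: 0.0
```

>>> {"method": "move_arm", "body": {"motion": [[0.012, 0, 0, 0, 0, 0, 0], [0, 0, 0, 0, 0, 0, 0]]}}

```text
t: 41.6
ee_pos: [0.5791, 0.1417, 0.0785]
tcp_rot: [-3.14, -0.002, 1.485]
contact_force: [-0.3, -1.2, 1.3]
gripper_width: 0.007
grasp_force: 0.8
```

>>> {"method": "move_arm", "body": {"motion": [[0.012, 0, 0, 0, 0, 0, 0], [0, 0, 0, 0, 0, 0, 0]]}}

```text
t: 41.85
ee_pos: [0.5793, 0.144, 0.0782]
tcp_rot: [-3.14, -0.001, 1.485]
contact_force: [-0.3, -4.9, 4.0]
gripper_width: 0.006
grasp_force: 2.2
```

>>> {"method": "move_arm", "body": {"motion": [[0.012, 0, 0, 0, 0, 0, 0], [0, 0, 0, 0, 0, 0, 0]]}}

```text
t: 42.1
ee_pos: [0.5795, 0.1471, 0.0781]
tcp_rot: [-3.14, -0.001, 1.485]
contact_force: [0.3, -5.5, 3.8]
gripper_width: 0.007
grasp_force: 2.3
```

>>> {"method": "move_arm", "body": {"motion": [[0.012, 0, 0, 0, 0, 0, 0], [0, 0, 0, 0, 0, 0, 0]]}}

```text
t: 42.35
ee_pos: [0.5797, 0.1502, 0.0781]
tcp_rot: [-3.14, -0.001, 1.485]
contact_force: [-0.0, -4.0, 3.9]
gripper_width: 0.006
grasp_force: 2.3
```

>>> {"method": "move_arm", "body": {"motion": [[0.004, 0, 0, 0, 0, 0, 0], [0, 0, 0, 0, 0, 0, 0], [-0.06, 0, 0, 0, 0, 0, 0], [-0.1, 0, -0.1, 0, 0, 0, 0.3], [0, 0, -0.2, 0, 0, 0, 1]]}}

```text
t: 42.98
ee_pos: [0.5746, 0.1089, 0.1517]
tcp_rot: [-3.135, 0.0, 1.483]
contact_force: [0.6, 0.5, -0.4]
gripper_width: 0.151
grasp_force: 0.0
```

>>> {"method": "move_arm", "body": {"motion": [[0, 0, -0.23, 0, 0, 0, 1], [0, 0, -0.23, 0, 0, 0, 1], [-0.2, -0.08, 0, 0, 0, 0, 1], [0, 0, 0, 0, 0, 0, 1]]}}

```text
t: 43.48
ee_pos: [0.5515, 0.059, 0.2686]
tcp_rot: [-3.14, -0.004, 1.48]
contact_force: [-0.1, 1.0, 0.7]
gripper_width: 0.606
grasp_force: 0.0
```

```bash
cat >> h.py <<'E'
def swans(im,m,minA=60,z=.02):
    hsv=cv2.cvtColor(im,cv2.COLOR_RGB2HSV)
    k=((hsv[...,0]>15)&(hsv[...,0]<30)&(hsv[...,1]>165)&(hsv[...,2]>60)).astype(np.uint8)
    n,l,st,ce=cv2.connectedComponentsWithStats(k)
    for i in range(1,n):
        if minA<st[i,4]<4000: print(i,st[i],ce[i].round(1),ray(m,*ce[i],z)[:2].round(3))
    return l
E
python3 - <<'E'
from h import *
s=ctrl.sense();print(s['ee_pos'],s['tcp_rot'])
b,n=grab('top'); swans(b[:],n)
a,m=grab('wrist','w11.png'); swans(a,m,150)
# bowl and scale in wrist
hsv=cv2.cvtColor(a,cv2.COLOR_RGB2HSV)
k=((hsv[...,1]>60)&(hsv[...,1]<150)&(hsv[...,0]>10)&(hsv[...,0]<25)&(hsv[...,2]>140)).astype(np.uint8);k[225:]=0
for nm,kk,z in (('bowl',k,.078),('scale',((hsv[...,1]<30)&(hsv[...,2]>150)).astype(np.uint8),.022)):
    kk[225:]=0;cs,_=cv2.findContours(kk,cv2.RETR_EXTERNAL,cv2.CHAIN_APPROX_NONE);c=max(cs,key=cv2.contourArea)
    print(nm,cv2.boundingRect(c),cv2.minAreaRect(c)); w=np.array([ray(m,*p[0],z)[:2]*1000 for p in c],np.float32);print(cv2.minEnclosingCircle(w),cv2.minAreaRect(w))
E
```

```text
[0.55147937 0.0590103  0.26863733] [-3.14017082 -0.00352784  1.4802257 ]
3 [354 173  19  17 165] [362.6 181.4] [ 0.653 -0.215]
4 [227 192  16  13 134] [235.3 197.5] [0.588 0.258]
5 [404 192  14  20 168] [410.3 202.6] [ 0.575 -0.393]
6 [399 230  19  18 172] [407.5 238.2] [ 0.443 -0.382]
7 [502 231   7 169 715] [505.  318.6] [ 0.152 -0.74 ]
bowl (0, 0, 217, 225) ((109.38461303710938, 115.57689666748047), (265.3100280761719, 176.200927734375), 74.74488067626953)
((360.8252868652344, 143.0893096923828), 134.19281005859375) ((353.5326843261719, 149.9946746826172), (226.33729553222656, 185.23500061035156), 88.71024322509766)
scale (163, 0, 240, 108) ((281.2080383300781, 50.69708251953125), (240.2903594970703, 88.29878234863281), 6.581944942474365)
((528.793212890625, 209.23797607421875), 136.47598266601562) ((527.2802734375, 211.47122192382812), (90.78880310058594, 266.0649108886719), 78.7406234741211)
```

```bash
python3 - <<'E'
from h import *
m=ctrl.camera_model('wrist');a,_=grab('wrist')
print(proj(m,[.63,.08,.03]),proj(m,[.62,.1,.08]))
hsv=cv2.cvtColor(a,cv2.COLOR_RGB2HSV);u,v=map(int,proj(m,[.63,.08,.03]));print(hsv[v-20:v+21:8,u-20:u+21:8].tolist())
swans(a,m,30)
E
```

```text
(np.float64(380.39187269344967), np.float64(163.86994825225833)) (np.float64(379.3068337663791), np.float64(150.79287351530502))
[[[13, 144, 145], [14, 144, 159], [13, 147, 144], [14, 153, 127], [13, 144, 145], [13, 143, 127]], [[13, 149, 135], [14, 144, 161], [22, 147, 236], [21, 150, 219], [18, 154, 152], [12, 143, 123]], [[13, 146, 136], [14, 145, 160], [21, 150, 209], [22, 145, 235], [22, 154, 219], [22, 147, 238]], [[14, 148, 136], [13, 147, 160], [21, 152, 211], [20, 160, 147], [21, 154, 196], [21, 156, 199]], [[13, 149, 137], [14, 146, 157], [14, 150, 150], [22, 152, 223], [22, 148, 229], [22, 150, 226]], [[13, 147, 135], [14, 145, 151], [13, 146, 152], [14, 146, 140], [22, 151, 214], [21, 156, 183]]]
```

```bash
cat >> h.py <<'E'
def swan(im,m,near,smin,hz=.078,bz=.018,up=4,lim=None):
    "body centre, beak tip, heading of the brass swan nearest to world point near"
    hsv=cv2.cvtColor(im,cv2.COLOR_RGB2HSV)
    k=((hsv[...,0]>=17)&(hsv[...,0]<30)&(hsv[...,1]>smin)&(hsv[...,2]>60)).astype(np.uint8)
    if lim: k[lim:]=0
    k=cv2.resize(k*255,None,fx=up,fy=up,interpolation=cv2.INTER_LINEAR)>127
    n,l,st,ce=cv2.connectedComponentsWithStats(k.astype(np.uint8))
    p=np.array(proj(m,[*near,.04]))*up
    i=min((i for i in range(1,n) if st[i,4]>40*up*up),key=lambda i:np.hypot(*(ce[i]-p)))
    b=(l==i).astype(np.uint8); D=cv2.distanceTransform(b,cv2.DIST_L2,5)
    yx=np.argwhere(D>.55*D.max()); bc=yx.mean(0)[::-1]
    c=max(cv2.findContours(b,cv2.RETR_EXTERNAL,cv2.CHAIN_APPROX_NONE)[0],key=cv2.contourArea)[:,0]
    tip=c[np.argmax(np.hypot(*(c-bc).T))]
    B=ray(m,*(bc/up),bz);T=ray(m,*(tip/up),hz); h=np.arctan2(T[1]-B[1],T[0]-B[0])
    w=np.array([ray(m,*(q/up),.03)[:2] for q in c],np.float32); r=cv2.minAreaRect(w*1000)
    print('px',(ce[i]/up).round(1),'area',st[i,4]/up/up,'body',B[:2].round(4),'tip',T[:2].round(4),'d',np.hypot(*(T-B)[:2]).round(4),'head',h.round(3),'rect',np.round(r[0]),np.round(r[1]),round(r[2]))
E
python3 - <<'E'
from h import *
a=cv2.imread('pics/top0.png')[:,:,::-1].copy();m=ctrl.camera_model('top')
for p in [(.64,.074),(.653,-.215),(.575,-.39),(.443,-.382)]: swan(a,m,p,165)
w=ctrl.camera_model('wrist');b,_=grab('wrist')
swan(b,w,(.635,.08),135,up=2,lim=228)
b=cv2.imread('pics/w11.png')
E
```

```text
px [285.  183.9] area 131.875 body [0.6418 0.0742] tip [0.611  0.1017] d 0.0413 head 2.412 rect [634.  74.] [40. 69.] 55
px [363.  181.9] area 151.75 body [ 0.6536 -0.2129] tip [ 0.6216 -0.2436] d 0.0444 head -2.377 rect [ 646. -219.] [73. 40.] 45
px [410.8 203.1] area 149.625 body [ 0.5697 -0.392 ] tip [ 0.6106 -0.3968] d 0.0412 head -0.118 rect [ 578. -392.] [44. 73.] 90
px [407.6 238.6] area 149.75 body [ 0.4397 -0.3786] tip [ 0.4706 -0.4043] d 0.0402 head -0.694 rect [ 448. -383.] [41. 78.] 53
px [390.6 168. ] area 1273.0 body [0.6443 0.0736] tip [0.6099 0.1034] d 0.0455 head 2.428 rect [640.  77.] [41. 63.] 46
```

Both views agree on swan1: body at (0.643, 0.074), heading 2.42. My plan is the candlestick in the centre and the four swans around it tangentially. I'll pick swan1 by the neck.

>>> {"method": "move_arm", "body": {"motion": [[0.066, 0.152, 0, 0, 0, 0, 1], [0.067, 0.152, 0, 0, 0, 0, 1], [0, 0, 0, 0, 0, -0.1, 1], [0, 0, 0, 0, 0, -0.1, 1], [0, 0, 0, 0, 0, -0.1, 1]]}}

```text
t: 44.3
ee_pos: [0.631, 0.0914, 0.2663]
tcp_rot: [-3.139, -0.003, 1.964]
contact_force: [0.9, -0.2, 0.4]
gripper_width: 1.001
grasp_force: 0.0
```

>>> {"method": "move_arm", "body": {"motion": [[0, 0, 0, 0, 0, -0.1, 1], [0, 0, 0, 0, 0, -0.1, 1], [0, 0, 0, 0, 0, -0.1, 1], [0, 0, 0.1, 0, 0, 0, 1], [0, 0, 0, 0, 0, 0, 1]]}}

```text
t: 44.92
ee_pos: [0.6298, 0.0912, 0.2401]
tcp_rot: [-3.138, -0.006, 2.429]
contact_force: [0.4, -0.1, -0.6]
gripper_width: 1.001
grasp_force: 0.0
```

```bash
python3 - <<'E'
from h import *
moveto([.6302,.0852,.067],2.42)
w=ctrl.camera_model('wrist');b,_=grab('wrist')
swan(b,w,(.635,.08),135,up=2,lim=228)
print(proj(w,[.6302,.0852,.08]))
E
```

```text
shift [-0.021 -0.015  0.692] turn [-0.002 -0.004  0.006] mm [ -5.3  -3.7 173. ] deg [-0.2 -0.3  0.5]
px [313.1 203.8] area 1356.0 body [0.6443 0.074 ] tip [0.6122 0.1058] d 0.0452 head 2.36 rect [639.  78.] [40. 63.] 49
(np.float64(311.57160566707273), np.float64(201.0011956162851))
```

>>> {"method": "move_arm", "body": {"motion": [[-0.02, -0.015, 0, 0, 0, 0, 1], [0, 0, 0.2, 0, 0, 0, 1], [0, 0, 0.2, 0, 0, 0, 1], [0, 0, 0.19, 0, 0, 0, 1], [0, 0, 0.1, 0, 0, 0, 1]]}}

```text
t: 45.6
ee_pos: [0.6312, 0.0842, 0.0681]
tcp_rot: [-3.14, -0.004, 2.428]
contact_force: [0.3, 0.0, 0.4]
gripper_width: 1.0
grasp_force: 0.0
```

>>> {"method": "move_arm", "body": {"motion": [[0, 0, 0, 0, 0, 0, 0], [0, 0, 0, 0, 0, 0, 0], [0, 0, 0, 0, 0, 0, 0], [0, 0, 0, 0, 0, 0, 0], [0, 0, 0, 0, 0, 0, 0]], "squeeze": 30}}

```text
t: 46.22
ee_pos: [0.632, 0.0847, 0.0706]
tcp_rot: [3.141, -0.003, 2.428]
contact_force: [0.9, -0.6, 0.4]
gripper_width: 0.519
grasp_force: 0.0
```

>>> {"method": "move_arm", "body": {"motion": [[0, 0, 0, 0, 0, 0, 0], [0, 0, 0, 0, 0, 0, 0], [0, 0, 0, 0, 0, 0, 0], [0, 0, 0, 0, 0, 0, 0], [0, 0, 0, 0, 0, 0, 0]]}}

```text
t: 46.85
ee_pos: [0.6317, 0.0846, 0.07]
tcp_rot: [3.141, -0.003, 2.428]
contact_force: [-0.1, -0.1, 0.0]
gripper_width: 0.15
grasp_force: 30.0
```

>>> {"method": "move_arm", "body": {"motion": [[0, 0, -0.05, 0, 0, 0, 0], [0, 0, -0.2, 0, 0, 0, 0], [0, 0, -0.2, 0, 0, 0, 0], [0, 0, -0.19, 0, 0, 0, 0], [0.12, 0.105, 0, 0, 0, 0, 0]]}}

```text
t: 47.48
ee_pos: [0.6294, 0.1198, 0.2362]
tcp_rot: [3.135, 0.003, 2.421]
contact_force: [1.1, 1.2, -2.6]
gripper_width: 0.149
grasp_force: 30.0
```

>>> {"method": "move_arm", "body": {"motion": [[0.16, 0.138, 0, 0, 0, 0, 0], [0.16, 0.138, 0, 0, 0, 0, 0], [0.12, 0.105, 0, 0, 0, 0, 0], [0.078, 0.065, 0, 0, 0, 0, 0], [0, 0, 0, 0, 0, 0, 0]]}}

```text
t: 48.1
ee_pos: [0.601, 0.2947, 0.2306]
tcp_rot: [3.141, -0.004, 2.431]
contact_force: [-0.1, -1.2, -2.2]
gripper_width: 0.148
grasp_force: 30.0
```

```bash
python3 - <<'E'
from h import *
s=ctrl.sense();print(s['gripper_width'],s['grasp_force'],s['joint_positions'].round(2))
moveto([.601,.293,.106],2.428)
b,n=grab('top')
for p in [(.653,-.215),(.575,-.39),(.443,-.382)]: swan(b,n,p,165)
E
```

```text
0.14752793588237978 29.980176771059632 [-0.83  0.4   0.42  1.45 -0.17  1.33  0.46]
shift [-0.006 -0.005  0.499] turn [ 0.    -0.002  0.002] mm [ -1.6  -1.4 124.6] deg [ 0.  -0.2  0.2]
px [363.  181.8] area 152.75 body [ 0.6531 -0.2132] tip [ 0.6216 -0.2436] d 0.0438 head -2.374 rect [ 645. -217.] [72. 42.] 39
px [410.7 203.1] area 149.75 body [ 0.5696 -0.3918] tip [ 0.6106 -0.3968] d 0.0412 head -0.121 rect [ 578. -392.] [44. 73.] 90
px [407.7 238.5] area 152.75 body [ 0.4398 -0.3787] tip [ 0.4706 -0.4043] d 0.04 head -0.693 rect [ 448. -383.] [42. 78.] 49
```

>>> {"method": "move_arm", "body": {"motion": [[-0.006, -0.005, 0.15, 0, 0, 0, 0], [0, 0, 0.17, 0, 0, 0, 0], [0, 0, 0.11, 0, 0, 0, 0], [0, 0, 0.04, 0, 0, 0, 0], [0, 0, 0, 0, 0, 0, 0]]}}

```text
t: 48.78
ee_pos: [0.6037, 0.2894, 0.1158]
tcp_rot: [3.139, -0.002, 2.426]
contact_force: [-3.2, -0.2, 9.8]
gripper_width: 0.153
grasp_force: 29.7
```

>>> {"method": "move_arm", "body": {"motion": [[0, 0, 0.01, 0, 0, 0, 0], [0, 0, 0, 0, 0, 0, 0], [0, 0, 0, 0, 0, 0, 0]]}}

```text
t: 49.15
ee_pos: [0.6043, 0.29, 0.1153]
tcp_rot: [3.136, -0.001, 2.426]
contact_force: [-4.1, 0.4, 19.5]
gripper_width: 0.163
grasp_force: 29.7
```

>>> {"method": "move_arm", "body": {"motion": [[0, 0, 0.008, 0, 0, 0, 0], [0, 0, 0, 0, 0, 0, 0], [0, 0, 0, 0, 0, 0, 0]]}}

```text
t: 49.52
ee_pos: [0.6052, 0.2907, 0.1146]
tcp_rot: [3.133, -0.001, 2.426]
contact_force: [-4.6, 1.0, 27.9]
gripper_width: 0.16
grasp_force: 29.8
```

>>> {"method": "move_arm", "body": {"motion": [[0, 0, 0.006, 0, 0, 0, 0], [0, 0, 0, 0, 0, 0, 0], [0, 0, 0, 0, 0, 0, 0]]}}

```text
t: 49.9
ee_pos: [0.6059, 0.2912, 0.1141]
tcp_rot: [3.131, -0.0, 2.426]
contact_force: [-3.2, 1.7, 31.4]
gripper_width: 0.165
grasp_force: 29.8
```

Contact came 9 mm too high, so it's touching the candle foot or the wall. I'll lift and measure the candlestick and bowl numerically.

>>> {"method": "move_arm", "body": {"motion": [[0, 0, -0.05, 0, 0, 0, 0], [0, 0, -0.15, 0, 0, 0, 0], [0, 0, -0.2, 0, 0, 0, 0], [-0.15, -0.2, 0, 0, 0, 0, 0], [-0.15, -0.2, 0, 0, 0, 0, 0]]}}

```text
t: 50.52
ee_pos: [0.5935, 0.1631, 0.2078]
tcp_rot: [3.141, -0.002, 2.427]
contact_force: [0.1, -0.8, -1.0]
gripper_width: 0.152
grasp_force: 29.9
```

>>> {"method": "move_arm", "body": {"motion": [[-0.15, -0.2, 0, 0, 0, 0, 0], [-0.15, -0.2, 0, 0, 0, 0, 0], [0, 0, 0, 0, 0, 0, 0]]}}

```text
t: 50.9
ee_pos: [0.584, 0.0326, 0.2075]
tcp_rot: [-3.141, -0.001, 2.416]
contact_force: [0.3, 1.3, -1.5]
gripper_width: 0.155
grasp_force: 29.9
```

```bash
cat > sc.py <<'E'
from h import *
s=ctrl.sense();print(s['ee_pos'],s['tcp_rot'],s['gripper_width'])
b,n=grab('top')
hsv=cv2.cvtColor(b,cv2.COLOR_RGB2HSV)
R=np.zeros(b.shape[:2],np.uint8);R[160:262,195:280]=1
def big(k,z,nm):
    k=(k&(R>0)).astype(np.uint8);cs,_=cv2.findContours(k,cv2.RETR_EXTERNAL,cv2.CHAIN_APPROX_NONE)
    for c in sorted(cs,key=cv2.contourArea)[-2:]:
        if cv2.contourArea(c)<20: continue
        w=np.array([ray(n,*p[0],z)[:2]*1000 for p in c],np.float32);(x,y),r=cv2.minEnclosingCircle(w);q=cv2.minAreaRect(w)
        print(nm,cv2.boundingRect(c),'circ',round(x),round(y),round(r),'rect',np.round(q[0]),np.round(q[1]),round(q[2],1))
H,S,V=cv2.split(hsv)
big((H>=16)&(H<28)&(S>165)&(V>100),.05,'brass')
big((H>=14)&(H<28)&(S>60)&(V>100),.078,'bowl')
big(~((S>120)&((H<14)|(H>170))),.022,'scale+bowl')
# dark cup hole at candle top
big((V<70),.131,'dark')
E
python3 sc.py
```

```text
[0.58398933 0.03259829 0.20751927] [-3.14078988e+00 -1.19732355e-03  2.41645309e+00] 0.15465615589791812
brass (227, 192, 16, 13) circ 588 256 29 rect [585. 254.] [44. 54.] 0.6
bowl (207, 173, 53, 52) circ 581 254 93 rect [578. 253.] [181. 180.] 34.7
scale+bowl (201, 171, 63, 81) circ 539 260 162 rect [541. 264.] [209. 275.] 79.2
```

Bowl and candlestick are concentric at about (579, 253.5), about 5 mm from where I assumed, so the swan was on the foot. Retrying with corrected numbers.

>>> {"method": "move_arm", "body": {"motion": [[0.129, 0.169, 0, 0, 0, 0, 0], [0.129, 0.169, 0, 0, 0, 0, 0], [0.129, 0.169, 0, 0, 0, 0, 0], [0.129, 0.17, 0, 0, 0, 0, 0], [0.13, 0.17, 0, 0, 0, 0, 0]]}}

```text
t: 51.58
ee_pos: [0.6007, 0.3095, 0.2072]
tcp_rot: [3.141, -0.003, 2.429]
contact_force: [0.4, 0.3, -1.1]
gripper_width: 0.153
grasp_force: 29.9
```

>>> {"method": "move_arm", "body": {"motion": [[0, 0, 0.15, 0, 0, 0, 0], [0, 0, 0.12, 0, 0, 0, 0], [0, 0, 0.04, 0, 0, 0, 0], [0, 0, 0, 0, 0, 0, 0]]}}

```text
t: 52.08
ee_pos: [0.6006, 0.3075, 0.1296]
tcp_rot: [-3.141, -0.003, 2.428]
contact_force: [0.3, 0.3, -1.4]
gripper_width: 0.145
grasp_force: 29.9
```

```bash
python3 - <<'E'
from h import *
print(ctrl.sense()['contact_force']);moveto([.6037,.2983,.106],2.42)
E
```

```text
[ 0.28723909  0.34018905 -1.40259082]
shift [-0.034 -0.02   0.094] turn [-0.    -0.002  0.005] mm [-8.4 -5.  23.6] deg [-0.  -0.2  0.5]
```

>>> {"method": "move_arm", "body": {"motion": [[-0.034, -0.02, 0, 0, 0, 0, 0], [0, 0, 0.04, 0, 0, 0, 0], [0, 0, 0, 0, 0, 0, 0]]}}

```text
t: 52.45
ee_pos: [0.6036, 0.2978, 0.119]
tcp_rot: [-3.141, -0.004, 2.428]
contact_force: [-0.4, 0.0, -2.3]
gripper_width: 0.15
grasp_force: 29.9
```

>>> {"method": "move_arm", "body": {"motion": [[0, 0, 0.016, 0, 0, 0, 0], [0, 0, 0, 0, 0, 0, 0]]}}

```text
t: 52.7
ee_pos: [0.6036, 0.2983, 0.1153]
tcp_rot: [-3.141, -0.003, 2.429]
contact_force: [0.3, 0.8, -1.4]
gripper_width: 0.148
grasp_force: 29.9
```

>>> {"method": "move_arm", "body": {"motion": [[0, 0, 0.012, 0, 0, 0, 0], [0, 0, 0, 0, 0, 0, 0]]}}

```text
t: 52.95
ee_pos: [0.6037, 0.2982, 0.1123]
tcp_rot: [-3.142, -0.003, 2.428]
contact_force: [-0.6, 0.7, -1.8]
gripper_width: 0.148
grasp_force: 29.9
```

Free below the earlier contact height. Continuing.

>>> {"method": "move_arm", "body": {"motion": [[0, 0, 0.01, 0, 0, 0, 0], [0, 0, 0, 0, 0, 0, 0]]}}

```text
t: 53.2
ee_pos: [0.6038, 0.2982, 0.1099]
tcp_rot: [3.142, -0.003, 2.428]
contact_force: [-1.0, -0.1, -2.1]
gripper_width: 0.151
grasp_force: 29.9
```

>>> {"method": "move_arm", "body": {"motion": [[0, 0, 0.008, 0, 0, 0, 0], [0, 0, 0, 0, 0, 0, 0]]}}

```text
t: 53.45
ee_pos: [0.6038, 0.2981, 0.1079]
tcp_rot: [3.142, -0.003, 2.428]
contact_force: [-0.7, 0.3, -2.3]
gripper_width: 0.151
grasp_force: 29.9
```

>>> {"method": "move_arm", "body": {"motion": [[0, 0, 0.006, 0, 0, 0, 0], [0, 0, 0, 0, 0, 0, 0]]}}

```text
t: 53.7
ee_pos: [0.6038, 0.2982, 0.1064]
tcp_rot: [3.142, -0.003, 2.428]
contact_force: [-0.1, 0.5, -1.8]
gripper_width: 0.153
grasp_force: 29.9
```

>>> {"method": "move_arm", "body": {"motion": [[0, 0, 0.006, 0, 0, 0, 0], [0, 0, 0, 0, 0, 0, 0]]}}

```text
t: 53.95
ee_pos: [0.6038, 0.2982, 0.1049]
tcp_rot: [3.141, -0.003, 2.428]
contact_force: [-0.1, 0.7, -1.7]
gripper_width: 0.149
grasp_force: 29.9
```

>>> {"method": "move_arm", "body": {"motion": [[0, 0, 0.006, 0, 0, 0, 0], [0, 0, 0, 0, 0, 0, 0]]}}

```text
t: 54.2
ee_pos: [0.604, 0.2984, 0.1042]
tcp_rot: [3.141, -0.003, 2.428]
contact_force: [-2.9, 0.5, 4.7]
gripper_width: 0.149
grasp_force: 29.9
```

>>> {"method": "move_arm", "body": {"motion": [[0, 0, 0, 0, 0, 0, 0.35], [0, 0, 0, 0, 0, 0, 0.35], [0, 0, -0.06, 0, 0, 0, 0.35], [0, 0, -0.2, 0, 0, 0, 0.35], [0, 0, -0.2, 0, 0, 0, 0.35]]}}

```text
t: 54.82
ee_pos: [0.6041, 0.2978, 0.2208]
tcp_rot: [3.141, -0.003, 2.428]
contact_force: [0.5, 1.2, 0.3]
gripper_width: 0.346
grasp_force: 0.0
```

>>> {"method": "move_arm", "body": {"motion": [[0, 0, -0.2, 0, 0, 0, 1], [-0.123, -0.124, 0, 0, 0, 0, 1], [-0.164, -0.165, 0, 0, 0, 0, 1], [-0.164, -0.165, 0, 0, 0, 0, 1], [-0.164, -0.165, 0, 0, 0, 0, 1]]}}

```text
t: 55.45
ee_pos: [0.6193, 0.0782, 0.2694]
tcp_rot: [3.14, -0.002, 2.428]
contact_force: [0.5, 0.1, 0.3]
gripper_width: 0.832
grasp_force: 0.0
```

>>> {"method": "move_arm", "body": {"motion": [[-0.164, -0.165, 0, 0, 0, 0, 1], [-0.164, -0.165, 0, 0, 0, 0, 1], [-0.164, -0.165, 0, 0, 0, 0, 1], [-0.164, -0.165, 0, 0, 0, 0, 1], [-0.164, -0.165, 0, 0, 0, 0, 1]]}}

```text
t: 56.08
ee_pos: [0.6394, -0.2117, 0.2687]
tcp_rot: [3.14, -0.002, 2.429]
contact_force: [1.3, -0.1, 0.1]
gripper_width: 1.004
grasp_force: 0.0
```

>>> {"method": "move_arm", "body": {"motion": [[0, 0, 0, 0, 0, 0.106, 1], [0, 0, 0, 0, 0, 0.106, 1], [0, 0, 0, 0, 0, 0.106, 1], [0, 0, 0, 0, 0, 0.106, 1], [0, 0, 0, 0, 0, 0.106, 1]]}}

```text
t: 56.7
ee_pos: [0.6394, -0.21, 0.2685]
tcp_rot: [-3.141, -0.002, 1.59]
contact_force: [-0.1, -0.3, -0.0]
gripper_width: 0.999
grasp_force: 0.0
```

>>> {"method": "move_arm", "body": {"motion": [[0, 0, 0, 0, 0, 0.106, 1], [0, 0, 0, 0, 0, 0.106, 1], [0, 0, 0, 0, 0, 0.106, 1], [0, 0, 0, 0, 0, 0.106, 1], [0, 0, 0, 0, 0, 0.106, 1]]}}

```text
t: 57.32
ee_pos: [0.6394, -0.2099, 0.2685]
tcp_rot: [-3.139, -0.001, 0.758]
contact_force: [0.4, 0.3, -0.4]
gripper_width: 0.998
grasp_force: 0.0
```

```bash
python3 sc.py; python3 - <<'E'
from h import *
moveto([.6408,-.2248,.067],.765)
w=ctrl.camera_model('wrist');b,_=grab('wrist')
swan(b,w,(.65,-.215),135,up=2,lim=228)
b,n=grab('top')
for p in [(.653,-.215),(.575,-.39),(.443,-.382)]: swan(b,n,p,165)
E
```

```text
[ 0.63940959 -0.20986173  0.26848904] [-3.13905222e+00 -8.71500580e-04  7.57991140e-01] 0.9976481763758721
brass (213, 181, 30, 24) circ 593 279 53 rect [592. 278.] [94. 73.] 48.7
bowl (207, 173, 53, 52) circ 581 254 93 rect [578. 253.] [181. 180.] 34.7
scale+bowl (201, 171, 67, 81) circ 539 260 163 rect [541. 265.] [210. 274.] 78.8
shift [-0.038  0.05   0.805] turn [-0.002 -0.001 -0.009] mm [ -9.5  12.5 201.3] deg [-0.2 -0.  -0.8]
px [327.9 178.4] area 1060.0 body [ 0.6503 -0.2235] tip [ 0.625  -0.2402] d 0.0303 head -2.559 rect [ 644. -220.] [84. 41.] 43
px [410.7 203.1] area 143.75 body [ 0.5694 -0.392 ] tip [ 0.6106 -0.3968] d 0.0414 head -0.117 rect [ 579. -392.] [41. 77.] 77
px [410.7 203.1] area 143.75 body [ 0.5694 -0.392 ] tip [ 0.6106 -0.3968] d 0.0414 head -0.117 rect [ 579. -392.] [41. 77.] 77
px [407.6 238.6] area 150.75 body [ 0.4396 -0.3789] tip [ 0.4706 -0.4043] d 0.0401 head -0.686 rect [ 448. -383.] [41. 77.] 52
```

Swan2 is unmoved. Picking it.

>>> {"method": "move_arm", "body": {"motion": [[-0.038, 0.05, 0, 0, 0, 0, 1], [0, 0, 0.2, 0, 0, 0, 1], [0, 0, 0.2, 0, 0, 0, 1], [0, 0, 0.2, 0, 0, 0, 1], [0, 0, 0.15, 0, 0, 0, 1]]}}

```text
t: 58.1
ee_pos: [0.64, -0.226, 0.0778]
tcp_rot: [-3.137, 0.001, 0.765]
contact_force: [1.6, -0.6, -0.1]
gripper_width: 0.995
grasp_force: 0.0
```

>>> {"method": "move_arm", "body": {"motion": [[0, 0, 0.055, 0, 0, 0, 1], [0, 0, 0, 0, 0, 0, 0], [0, 0, 0, 0, 0, 0, 0], [0, 0, 0, 0, 0, 0, 0], [0, 0, 0, 0, 0, 0, 0]]}}

```text
t: 58.72
ee_pos: [0.641, -0.2251, 0.0669]
tcp_rot: [-3.139, -0.001, 0.764]
contact_force: [0.3, 0.5, 0.1]
gripper_width: 0.631
grasp_force: 0.0
```

>>> {"method": "move_arm", "body": {"motion": [[0, 0, 0, 0, 0, 0, 0], [0, 0, 0, 0, 0, 0, 0], [0, 0, 0, 0, 0, 0, 0], [0, 0, 0, 0, 0, 0, 0], [0, 0, 0, 0, 0, 0, 0]]}}

```text
t: 59.35
ee_pos: [0.6405, -0.2251, 0.0659]
tcp_rot: [-3.138, 0.0, 0.763]
contact_force: [-0.2, 0.4, -1.0]
gripper_width: 0.152
grasp_force: 30.0
```

>>> {"method": "move_arm", "body": {"motion": [[0, 0, 0, 0, 0, 0, 0], [0, 0, 0, 0, 0, 0, 0]]}}

```text
t: 59.6
ee_pos: [0.6405, -0.225, 0.0659]
tcp_rot: [-3.138, 0.0, 0.763]
contact_force: [-0.2, -0.3, -1.3]
gripper_width: 0.153
grasp_force: 30.0
```

>>> {"method": "move_arm", "body": {"motion": [[0, 0, -0.05, 0, 0, 0, 0], [0, 0, -0.2, 0, 0, 0, 0], [0, 0, -0.22, 0, 0, 0, 0], [0, 0, -0.22, 0, 0, 0, 0], [0.06, -0.0971, 0, 0, 0, 0, 0]]}}

```text
t: 60.22
ee_pos: [0.6359, -0.2015, 0.2448]
tcp_rot: [3.137, -0.003, 0.759]
contact_force: [0.1, 1.1, -2.9]
gripper_width: 0.152
grasp_force: 30.0
```

>>> {"method": "move_arm", "body": {"motion": [[0.1204, -0.1942, 0, 0, 0, 0, 0], [0.1204, -0.1942, 0, 0, 0, 0, 0], [0.1204, -0.1942, 0, 0, 0, 0, 0], [0.1204, -0.1942, 0, 0, 0, 0, 0], [0.1204, -0.1942, 0, 0, 0, 0, 0]]}}

```text
t: 60.85
ee_pos: [0.5754, 0.0834, 0.2403]
tcp_rot: [-3.138, -0.001, 0.763]
contact_force: [1.1, 0.7, -0.1]
gripper_width: 0.151
grasp_force: 30.0
```

>>> {"method": "move_arm", "body": {"motion": [[0.1204, -0.1942, 0, 0, 0, 0, 0], [0.1204, -0.1942, 0, 0, 0, 0, 0], [0.1204, -0.1942, 0, 0, 0, 0, 0], [0.06, -0.0971, 0, 0, 0, -0.055, 0], [0, 0, 0, 0, 0, 0, 0]]}}

```text
t: 61.48
ee_pos: [0.5336, 0.2805, 0.2403]
tcp_rot: [-3.138, -0.001, 0.855]
contact_force: [0.5, -0.8, -2.1]
gripper_width: 0.151
grasp_force: 30.0
```

```bash
python3 - <<'E'
from h import *
s=ctrl.sense();print(s['gripper_width'],s['grasp_force'],s['contact_force'])
moveto([.5342,.2783,.102],.85)
E
```

```text
0.1512684575154969 29.976590992882848 [ 0.50646668 -0.77809124 -2.05606083]
shift [-0.005  0.01   0.553] turn [-0.002 -0.     0.003] mm [ -1.3   2.4 138.3] deg [-0.2 -0.   0.3]
```

>>> {"method": "move_arm", "body": {"motion": [[-0.004, 0.008, 0.15, 0, 0, 0, 0], [0, 0, 0.17, 0, 0, 0, 0], [0, 0, 0.12, 0, 0, 0, 0], [0, 0, 0.04, 0, 0, 0, 0], [0, 0, 0, 0, 0, 0, 0]]}}

```text
t: 62.1
ee_pos: [0.5357, 0.2749, 0.1205]
tcp_rot: [-3.139, -0.0, 0.848]
contact_force: [0.2, 0.7, -2.0]
gripper_width: 0.149
grasp_force: 30.0
```

>>> {"method": "move_arm", "body": {"motion": [[0, 0, 0.016, 0, 0, 0, 0], [0, 0, 0, 0, 0, 0, 0]]}}

```text
t: 62.35
ee_pos: [0.5356, 0.2759, 0.1167]
tcp_rot: [-3.139, -0.001, 0.85]
contact_force: [-0.1, -0.0, -1.3]
gripper_width: 0.153
grasp_force: 30.0
```

>>> {"method": "move_arm", "body": {"motion": [[0, 0, 0.014, 0, 0, 0, 0], [0, 0, 0, 0, 0, 0, 0]]}}

```text
t: 62.6
ee_pos: [0.5351, 0.2758, 0.1123]
tcp_rot: [-3.138, -0.0, 0.85]
contact_force: [0.6, 1.0, -1.3]
gripper_width: 0.15
grasp_force: 30.0
```

>>> {"method": "move_arm", "body": {"motion": [[0.004, -0.009, 0.01, 0, 0, 0, 0], [0, 0, 0, 0, 0, 0, 0]]}}

```text
t: 62.85
ee_pos: [0.5339, 0.2783, 0.1097]
tcp_rot: [-3.138, 0.0, 0.85]
contact_force: [-0.0, 1.1, -2.4]
gripper_width: 0.153
grasp_force: 30.0
```

>>> {"method": "move_arm", "body": {"motion": [[0, 0, 0.01, 0, 0, 0, 0], [0, 0, 0, 0, 0, 0, 0]]}}

```text
t: 63.1
ee_pos: [0.5341, 0.2779, 0.1072]
tcp_rot: [-3.138, 0.0, 0.85]
contact_force: [0.1, 0.0, -2.2]
gripper_width: 0.152
grasp_force: 30.0
```

>>> {"method": "move_arm", "body": {"motion": [[0, 0, 0.008, 0, 0, 0, 0], [0, 0, 0, 0, 0, 0, 0]]}}

```text
t: 63.35
ee_pos: [0.5341, 0.2779, 0.1053]
tcp_rot: [-3.138, -0.0, 0.85]
contact_force: [-0.5, 0.0, -1.7]
gripper_width: 0.152
grasp_force: 30.0
```

>>> {"method": "move_arm", "body": {"motion": [[0, 0, 0.007, 0, 0, 0, 0], [0, 0, 0, 0, 0, 0, 0]]}}

```text
t: 63.6
ee_pos: [0.5341, 0.2779, 0.1035]
tcp_rot: [-3.138, -0.0, 0.85]
contact_force: [-1.4, -0.4, -1.9]
gripper_width: 0.15
grasp_force: 30.0
```

>>> {"method": "move_arm", "body": {"motion": [[0, 0, 0.006, 0, 0, 0, 0], [0, 0, 0, 0, 0, 0, 0]]}}

```text
t: 63.85
ee_pos: [0.5341, 0.278, 0.1021]
tcp_rot: [-3.138, -0.0, 0.85]
contact_force: [-0.1, -0.3, -2.2]
gripper_width: 0.15
grasp_force: 30.0
```

>>> {"method": "move_arm", "body": {"motion": [[0, 0, 0.003, 0, 0, 0, 0], [0, 0, 0, 0, 0, 0, 0]]}}

```text
t: 64.1
ee_pos: [0.5342, 0.2779, 0.1018]
tcp_rot: [-3.138, -0.0, 0.85]
contact_force: [-2.0, -1.8, 4.4]
gripper_width: 0.146
grasp_force: 30.0
```

>>> {"method": "move_arm", "body": {"motion": [[0, 0, 0, 0, 0, 0, 0.35], [0, 0, 0, 0, 0, 0, 0.35], [0, 0, -0.06, 0, 0, 0, 0.35], [0, 0, -0.2, 0, 0, 0, 0.35], [0, 0, -0.2, 0, 0, 0, 0.35]]}}

```text
t: 64.72
ee_pos: [0.5344, 0.2774, 0.2187]
tcp_rot: [-3.139, -0.0, 0.849]
contact_force: [0.3, 0.5, 0.4]
gripper_width: 0.348
grasp_force: 0.0
```

>>> {"method": "move_arm", "body": {"motion": [[0, 0, -0.2, 0, 0, 0, 1], [-0.157, 0.161, 0, 0, 0, 0, 1], [-0.157, 0.161, 0, 0, 0, 0, 1], [-0.157, 0.161, 0, 0, 0, 0, 1], [-0.157, 0.161, 0, 0, 0, 0, 1]]}}

```text
t: 65.35
ee_pos: [0.5518, 0.0514, 0.267]
tcp_rot: [-3.139, -0.002, 0.849]
contact_force: [0.7, -1.1, -0.1]
gripper_width: 0.835
grasp_force: 0.0
```

>>> {"method": "move_arm", "body": {"motion": [[-0.157, 0.161, 0, 0, 0, 0, 1], [-0.157, 0.161, 0, 0, 0, 0, 1], [-0.157, 0.161, 0, 0, 0, 0, 1], [-0.157, 0.161, 0, 0, 0, 0, 1], [-0.157, 0.161, 0, 0, 0, 0, 1]]}}

```text
t: 65.97
ee_pos: [0.5735, -0.2286, 0.2663]
tcp_rot: [-3.139, -0.001, 0.85]
contact_force: [0.1, 0.4, -0.0]
gripper_width: 1.002
grasp_force: 0.0
```

>>> {"method": "move_arm", "body": {"motion": [[-0.157, 0.161, 0, 0, 0, 0, 1], [-0.157, 0.161, 0, 0, 0, 0, 1], [-0.157, 0.161, 0, 0, 0, 0, 1], [0, 0, 0, 0, 0, 0.103, 1], [0, 0, 0, 0, 0, 0.103, 1]]}}

```text
t: 66.6
ee_pos: [0.5855, -0.3967, 0.2657]
tcp_rot: [-3.139, 0.001, 0.518]
contact_force: [0.2, -0.6, 0.5]
gripper_width: 1.0
grasp_force: 0.0
```

>>> {"method": "move_arm", "body": {"motion": [[0, 0, 0, 0, 0, 0.103, 1], [0, 0, 0, 0, 0, 0.103, 1], [0, 0, 0, 0, 0, 0.103, 1], [0, 0, 0, 0, 0, 0.103, 1], [0, 0, 0, 0, 0, 0, 1]]}}

```text
t: 67.22
ee_pos: [0.5864, -0.3949, 0.2655]
tcp_rot: [-3.14, 0.002, -0.12]
contact_force: [0.6, -0.4, -0.4]
gripper_width: 1.002
grasp_force: 0.0
```

```bash
python3 sc.py; python3 - <<'E'
from h import *
moveto([.5864,-.394,.067],-.118)
w=ctrl.camera_model('wrist');b,_=grab('wrist')
swan(b,w,(.575,-.392),135,up=2,lim=228)
b,n=grab('top')
for p in [(.575,-.39),(.443,-.382)]: swan(b,n,p,165)
E
```

```text
[ 0.58641733 -0.39493696  0.26546285] [-3.14036343e+00  2.45403514e-03 -1.19993360e-01] 1.0020504894336804
brass (213, 202, 16, 18) circ 537 301 32 rect [539. 299.] [59. 38.] 45.8
brass (213, 182, 30, 22) circ 590 280 53 rect [605. 275.] [105.  64.] 71.3
bowl (207, 173, 53, 52) circ 581 254 93 rect [579. 253.] [180. 180.] 34.4
scale+bowl (201, 171, 67, 81) circ 539 260 163 rect [541. 265.] [211. 274.] 78.6
shift [ 0.001 -0.003  0.794] turn [-0.001  0.001  0.   ] mm [  0.4  -0.7 198.4] deg [-0.1  0.1  0. ]
px [316.  190.7] area 936.0 body [ 0.5822 -0.3962] tip [ 0.5621 -0.3725] d 0.0311 head 2.275 rect [ 578. -391.] [41. 65.] 83
px [503.9 209.9] area 75.75 body [ 0.5522 -0.7435] tip [ 0.5143 -0.7188] d 0.0452 head 2.565 rect [ 552. -737.] [14. 73.] 89
px [503.9 209.9] area 75.75 body [ 0.5522 -0.7435] tip [ 0.5143 -0.7188] d 0.0452 head 2.565 rect [ 552. -737.] [14. 73.] 89
```

>>> {"method": "move_arm", "body": {"motion": [[0, 0, 0.2, 0, 0, 0, 1], [0, 0, 0.2, 0, 0, 0, 1], [0, 0, 0.2, 0, 0, 0, 1], [0, 0, 0.15, 0, 0, 0, 1], [0, 0, 0.045, 0, 0, 0, 1]]}}

```text
t: 68.0
ee_pos: [0.5851, -0.3936, 0.0639]
tcp_rot: [-3.138, 0.005, -0.119]
contact_force: [0.0, -0.2, 0.2]
gripper_width: 1.001
grasp_force: 0.0
```

>>> {"method": "move_arm", "body": {"motion": [[0, 0, 0, 0, 0, 0, 0], [0, 0, 0, 0, 0, 0, 0], [0, 0, 0, 0, 0, 0, 0], [0, 0, 0, 0, 0, 0, 0], [0, 0, 0, 0, 0, 0, 0]]}}

```text
t: 68.62
ee_pos: [0.586, -0.3946, 0.0663]
tcp_rot: [-3.14, 0.002, -0.121]
contact_force: [0.1, 0.4, -0.1]
gripper_width: 0.517
grasp_force: 0.0
```

>>> {"method": "move_arm", "body": {"motion": [[0, 0, 0, 0, 0, 0, 0], [0, 0, 0, 0, 0, 0, 0], [0, 0, 0, 0, 0, 0, 0], [0, 0, 0, 0, 0, 0, 0], [0, 0, 0, 0, 0, 0, 0]]}}

```text
t: 69.25
ee_pos: [0.5858, -0.3945, 0.0659]
tcp_rot: [-3.139, 0.003, -0.121]
contact_force: [0.7, -0.2, -1.4]
gripper_width: 0.149
grasp_force: 30.0
```

>>> {"method": "move_arm", "body": {"motion": [[0, 0, -0.05, 0, 0, 0, 0], [0, 0, -0.2, 0, 0, 0, 0], [0, 0, -0.22, 0, 0, 0, 0], [0, 0, -0.22, 0, 0, 0, 0], [-0.0068, -0.113, 0, 0, 0, 0, 0]]}}

```text
t: 69.88
ee_pos: [0.5871, -0.3709, 0.2448]
tcp_rot: [3.139, -0.004, -0.126]
contact_force: [0.2, 0.1, -3.1]
gripper_width: 0.151
grasp_force: 30.0
```

>>> {"method": "move_arm", "body": {"motion": [[-0.0137, -0.2267, 0, 0, 0, 0, 0], [-0.0137, -0.2267, 0, 0, 0, 0, 0], [-0.0137, -0.2267, 0, 0, 0, 0, 0], [-0.0137, -0.2267, 0, 0, 0, 0, 0], [-0.0137, -0.2267, 0, 0, 0, 0, 0]]}}

```text
t: 70.5
ee_pos: [0.605, -0.0817, 0.24]
tcp_rot: [-3.139, 0.002, -0.122]
contact_force: [1.4, 0.6, -2.1]
gripper_width: 0.151
grasp_force: 30.0
```

>>> {"method": "move_arm", "body": {"motion": [[-0.0137, -0.2267, 0, 0, 0, 0, 0], [-0.0137, -0.2267, 0, 0, 0, 0, 0], [-0.0137, -0.2267, 0, 0, 0, 0, 0], [-0.0137, -0.2267, 0, 0, 0, 0, 0], [-0.0137, -0.2267, 0, 0, 0, 0, 0]]}}

```text
t: 71.12
ee_pos: [0.6223, 0.2017, 0.2408]
tcp_rot: [-3.139, 0.002, -0.121]
contact_force: [1.6, -0.4, -1.8]
gripper_width: 0.151
grasp_force: 30.0
```

>>> {"method": "move_arm", "body": {"motion": [[-0.0068, -0.113, 0, 0, 0, 0, 0], [0, 0, 0, 0, 0, -0.103, 0], [0, 0, 0, 0, 0, -0.103, 0], [0, 0, 0, 0, 0, -0.103, 0], [0, 0, 0, 0, 0, -0.103, 0]]}}

```text
t: 71.75
ee_pos: [0.6242, 0.2278, 0.2408]
tcp_rot: [-3.139, 0.0, 0.531]
contact_force: [1.0, -0.1, -2.4]
gripper_width: 0.149
grasp_force: 30.0
```

>>> {"method": "move_arm", "body": {"motion": [[0, 0, 0, 0, 0, -0.103, 0], [0, 0, 0, 0, 0, -0.103, 0], [0, 0, 0, 0, 0, 0, 0]]}}

```text
t: 72.12
ee_pos: [0.6242, 0.2278, 0.2408]
tcp_rot: [-3.138, -0.001, 0.848]
contact_force: [-0.5, -0.5, -2.6]
gripper_width: 0.153
grasp_force: 30.0
```

```bash
python3 - <<'E'
from h import *
s=ctrl.sense();print(s['gripper_width'],s['grasp_force'],s['contact_force'])
moveto([.6239,.2288,.102],.85)
E
```

```text
0.15346593898285302 29.97087127296254 [-0.45153024 -0.53040983 -2.55869707]
shift [ 0.001 -0.002  0.555] turn [-0.002 -0.001 -0.001] mm [  0.4  -0.5 138.8] deg [-0.2 -0.1 -0.1]
```

>>> {"method": "move_arm", "body": {"motion": [[0, 0, 0.15, 0, 0, 0, 0], [0, 0, 0.17, 0, 0, 0, 0], [0, 0, 0.12, 0, 0, 0, 0], [0, 0, 0.04, 0, 0, 0, 0], [0, 0, 0, 0, 0, 0, 0]]}}

```text
t: 72.75
ee_pos: [0.624, 0.2284, 0.1203]
tcp_rot: [-3.139, 0.0, 0.848]
contact_force: [0.1, -0.3, -1.2]
gripper_width: 0.153
grasp_force: 30.0
```

>>> {"method": "move_arm", "body": {"motion": [[0, 0, 0.016, 0, 0, 0, 0], [0, 0, 0, 0, 0, 0, 0]]}}

```text
t: 73.0
ee_pos: [0.6243, 0.2286, 0.1167]
tcp_rot: [-3.139, -0.001, 0.849]
contact_force: [-0.2, -0.2, -1.0]
gripper_width: 0.15
grasp_force: 30.0
```

>>> {"method": "move_arm", "body": {"motion": [[0, 0, 0.014, 0, 0, 0, 0], [0, 0, 0, 0, 0, 0, 0]]}}

```text
t: 73.25
ee_pos: [0.6238, 0.2286, 0.1123]
tcp_rot: [-3.138, -0.0, 0.85]
contact_force: [0.6, -0.6, -1.6]
gripper_width: 0.154
grasp_force: 30.0
```

>>> {"method": "move_arm", "body": {"motion": [[0, 0, 0.012, 0, 0, 0, 0], [0, 0, 0, 0, 0, 0, 0]]}}

```text
t: 73.5
ee_pos: [0.6237, 0.2285, 0.1091]
tcp_rot: [-3.138, 0.0, 0.85]
contact_force: [0.3, 0.9, -1.4]
gripper_width: 0.147
grasp_force: 30.0
```

>>> {"method": "move_arm", "body": {"motion": [[0, 0, 0.01, 0, 0, 0, 0], [0, 0, 0, 0, 0, 0, 0]]}}

```text
t: 73.75
ee_pos: [0.6237, 0.2286, 0.1066]
tcp_rot: [-3.138, -0.0, 0.85]
contact_force: [0.3, 0.6, -1.8]
gripper_width: 0.146
grasp_force: 30.0
```

>>> {"method": "move_arm", "body": {"motion": [[0, 0, 0.01, 0, 0, 0, 0], [0, 0, 0, 0, 0, 0, 0]]}}

```text
t: 74.0
ee_pos: [0.6237, 0.2286, 0.1042]
tcp_rot: [-3.138, -0.0, 0.85]
contact_force: [0.2, 0.2, -2.2]
gripper_width: 0.153
grasp_force: 30.0
```

>>> {"method": "move_arm", "body": {"motion": [[0, 0, 0.006, 0, 0, 0, 0], [0, 0, 0, 0, 0, 0, 0]]}}

```text
t: 74.25
ee_pos: [0.6238, 0.2286, 0.1028]
tcp_rot: [-3.138, -0.0, 0.85]
contact_force: [-0.5, 0.5, -2.4]
gripper_width: 0.148
grasp_force: 30.0
```

>>> {"method": "move_arm", "body": {"motion": [[0, 0, 0.004, 0, 0, 0, 0], [0, 0, 0, 0, 0, 0, 0]]}}

```text
t: 74.5
ee_pos: [0.6239, 0.2286, 0.102]
tcp_rot: [-3.139, -0.0, 0.85]
contact_force: [0.1, 0.2, -0.2]
gripper_width: 0.154
grasp_force: 30.0
```

>>> {"method": "move_arm", "body": {"motion": [[0, 0, 0.003, 0, 0, 0, 0], [0, 0, 0, 0, 0, 0, 0]]}}

```text
t: 74.75
ee_pos: [0.6241, 0.2288, 0.1018]
tcp_rot: [-3.138, -0.001, 0.85]
contact_force: [-1.9, 1.0, 4.6]
gripper_width: 0.151
grasp_force: 30.0
```

>>> {"method": "move_arm", "body": {"motion": [[0, 0, 0, 0, 0, 0, 0.35], [0, 0, 0, 0, 0, 0, 0.35], [0, 0, -0.06, 0, 0, 0, 0.35], [0, 0, -0.2, 0, 0, 0, 0.35], [0, 0, -0.2, 0, 0, 0, 0.35]]}}

```text
t: 75.38
ee_pos: [0.624, 0.228, 0.2183]
tcp_rot: [-3.139, -0.0, 0.849]
contact_force: [1.2, 1.1, -0.2]
gripper_width: 0.348
grasp_force: 0.0
```

>>> {"method": "move_arm", "body": {"motion": [[0, 0, -0.2, 0, 0, 0, 1], [-0.21, 0.1016, 0, 0, 0, 0, 1], [-0.21, 0.1016, 0, 0, 0, 0, 1], [-0.21, 0.1016, 0, 0, 0, 0, 1], [-0.21, 0.1016, 0, 0, 0, 0, 1]]}}

```text
t: 76.0
ee_pos: [0.5612, 0.0012, 0.2666]
tcp_rot: [-3.138, -0.001, 0.849]
contact_force: [0.4, 0.0, 0.2]
gripper_width: 0.832
grasp_force: 0.0
```

>>> {"method": "move_arm", "body": {"motion": [[-0.21, 0.1016, 0, 0, 0, 0, 1], [-0.21, 0.1016, 0, 0, 0, 0, 1], [-0.21, 0.1016, 0, 0, 0, 0, 1], [-0.21, 0.1016, 0, 0, 0, 0, 1], [-0.21, 0.1016, 0, 0, 0, 0, 1]]}}

```text
t: 76.62
ee_pos: [0.4832, -0.2794, 0.2663]
tcp_rot: [-3.139, -0.002, 0.85]
contact_force: [0.4, 0.5, -0.1]
gripper_width: 0.998
grasp_force: 0.0
```

>>> {"method": "move_arm", "body": {"motion": [[0, 0, 0, 0, 0, -0.102, 1], [0, 0, 0, 0, 0, -0.102, 1], [0, 0, 0, 0, 0, -0.102, 1], [0, 0, 0, 0, 0, -0.102, 1], [0, 0, 0, 0, 0, -0.102, 1]]}}

```text
t: 77.25
ee_pos: [0.4836, -0.2782, 0.2662]
tcp_rot: [-3.14, -0.002, 1.655]
contact_force: [-0.1, -0.4, -0.8]
gripper_width: 0.998
grasp_force: 0.0
```

>>> {"method": "move_arm", "body": {"motion": [[0, 0, 0, 0, 0, -0.102, 1], [0, 0, 0, 0, 0, -0.102, 1], [0, 0, 0, 0, 0, -0.102, 1], [0, 0, 0, 0, 0, -0.102, 1], [0, 0, 0, 0, 0, -0.102, 1]]}}

```text
t: 77.88
ee_pos: [0.4836, -0.2782, 0.2662]
tcp_rot: [3.141, -0.002, 2.456]
contact_force: [0.0, -0.1, 0.4]
gripper_width: 1.001
grasp_force: 0.0
```

```bash
python3 sc.py; python3 - <<'E'
from h import *
moveto([.4528,-.3895,.067],2.45)
w=ctrl.camera_model('wrist');b,_=grab('wrist')
print(proj(w,[.44,-.378,.03]))
swan(b,w,(.443,-.38),135,up=2,lim=228)
b,n=grab('top')
swan(b,n,(.443,-.382),165)
E
```

```text
[ 0.48360268 -0.27817562  0.26618053] [ 3.14073822e+00 -2.45542016e-03  2.45606172e+00] 1.0014360926831887
brass (213, 202, 16, 17) circ 538 301 32 rect [539. 299.] [59. 38.] 45.8
brass (213, 181, 40, 24) circ 601 262 71 rect [607. 261.] [130.  77.] 71.3
bowl (207, 173, 53, 52) circ 581 254 93 rect [578. 254.] [181. 182.] 30.7
scale+bowl (201, 171, 67, 81) circ 539 260 163 rect [541. 265.] [211. 274.] 78.7
shift [-0.185 -0.425  0.796] turn [ 0.001 -0.002  0.009] mm [ -46.3 -106.2  199. ] deg [ 0.1 -0.1  0.8]
(np.float64(229.51837255694176), np.float64(205.60571284695345))
px [233.  204.3] area 1296.0 body [ 0.4427 -0.3763] tip [ 0.4479 -0.388 ] d 0.0128 head -1.15 rect [ 442. -375.] [43. 58.] 50
px [505.3 317.7] area 612.875 body [ 0.1487 -0.7427] tip [ 0.4742 -0.7182] d 0.3264 head 0.075 rect [ 169. -736.] [ 17. 608.] 90
```

>>> {"method": "move_arm", "body": {"motion": [[-0.092, -0.212, 0, 0, 0, 0, 1], [-0.093, -0.213, 0, 0, 0, 0.009, 1], [0, 0, 0, 0, 0, 0, 1]]}}

```text
t: 78.4
ee_pos: [0.4482, -0.3943, 0.2657]
tcp_rot: [-3.139, -0.002, 2.425]
contact_force: [0.7, 1.0, 0.7]
gripper_width: 0.999
grasp_force: 0.0
```

```bash
python3 - <<'E'
from h import *
moveto([.4528,-.3895,.067],2.45)
w=ctrl.camera_model('wrist');b,_=grab('wrist')
swan(b,w,(.443,-.38),135,up=2,lim=228)
E
```

```text
shift [-0.003  0.029  0.795] turn [-0.002 -0.001 -0.016] mm [ -0.7   7.2 198.7] deg [-0.2 -0.1 -1.5]
px [324.3 171.6] area 1449.0 body [ 0.4411 -0.3754] tip [ 0.4753 -0.4015] d 0.043 head -0.652 rect [ 452. -385.] [40. 84.] 50
```

>>> {"method": "move_arm", "body": {"motion": [[0, 0.01, 0.1, 0, 0, -0.012, 1], [0, 0, 0.2, 0, 0, 0, 1], [0, 0, 0.1, 0, 0, 0, 1], [0, 0, 0, 0, 0, 0, 1]]}}

```text
t: 78.95
ee_pos: [0.4534, -0.385, 0.1637]
tcp_rot: [3.141, -0.006, 2.456]
contact_force: [0.4, -0.7, 0.9]
gripper_width: 0.996
grasp_force: 0.0
```

```bash
python3 - <<'E'
from h import *
moveto([.4528,-.3895,.067],2.45)
E
```

```text
shift [-0.012 -0.016  0.387] turn [ 0.    -0.004  0.004] mm [-3.1 -3.9 96.7] deg [ 0.  -0.4  0.3]
```

>>> {"method": "move_arm", "body": {"motion": [[-0.012, -0.012, 0.15, 0, 0, 0, 1], [0, 0, 0.15, 0, 0, 0, 1], [0, 0, 0.087, 0, 0, 0, 1], [0, 0, 0, 0, 0, 0, 0], [0, 0, 0, 0, 0, 0, 0]]}}

```text
t: 79.58
ee_pos: [0.4544, -0.3915, 0.07]
tcp_rot: [3.141, -0.001, 2.456]
contact_force: [0.5, 0.2, -1.3]
gripper_width: 0.853
grasp_force: 0.0
```

>>> {"method": "move_arm", "body": {"motion": [[0, 0, 0, 0, 0, 0, 0], [0, 0, 0, 0, 0, 0, 0], [0, 0, 0, 0, 0, 0, 0], [0, 0, 0, 0, 0, 0, 0], [0, 0, 0, 0, 0, 0, 0]]}}

```text
t: 80.2
ee_pos: [0.4536, -0.3908, 0.0683]
tcp_rot: [3.141, -0.003, 2.457]
contact_force: [-0.4, 0.5, 0.0]
gripper_width: 0.285
grasp_force: 0.0
```

>>> {"method": "move_arm", "body": {"motion": [[0, 0, 0, 0, 0, 0, 0], [0, 0, 0, 0, 0, 0, 0], [0, 0, 0, 0, 0, 0, 0]]}}

```text
t: 80.58
ee_pos: [0.4534, -0.3907, 0.0681]
tcp_rot: [3.141, -0.004, 2.457]
contact_force: [0.2, -0.3, -1.5]
gripper_width: 0.151
grasp_force: 29.9
```

>>> {"method": "move_arm", "body": {"motion": [[0, 0, -0.05, 0, 0, 0, 0], [0, 0, -0.2, 0, 0, 0, 0], [0, 0, -0.22, 0, 0, 0, 0], [0, 0, -0.22, 0, 0, 0, 0], [0.0547, 0.0961, 0, 0, 0, 0, 0]]}}

```text
t: 81.2
ee_pos: [0.4586, -0.3677, 0.2462]
tcp_rot: [3.141, 0.005, 2.452]
contact_force: [0.6, 0.8, -2.0]
gripper_width: 0.15
grasp_force: 29.9
```

>>> {"method": "move_arm", "body": {"motion": [[0.1094, 0.1922, 0, 0, 0, 0, 0], [0.1094, 0.1922, 0, 0, 0, 0, 0], [0.1094, 0.1922, 0, 0, 0, 0, 0], [0.1094, 0.1922, 0, 0, 0, 0, 0], [0.1094, 0.1922, 0, 0, 0, 0, 0]]}}

```text
t: 81.82
ee_pos: [0.5047, -0.09, 0.2424]
tcp_rot: [3.14, -0.003, 2.456]
contact_force: [1.1, -0.2, -2.0]
gripper_width: 0.154
grasp_force: 29.9
```

>>> {"method": "move_arm", "body": {"motion": [[0.1094, 0.1922, 0, 0, 0, 0, 0], [0.1094, 0.1922, 0, 0, 0, 0, 0], [0.1094, 0.1922, 0, 0, 0, 0, 0], [0.1094, 0.1922, 0, 0, 0, 0, 0], [0.1094, 0.1922, 0, 0, 0, 0, 0]]}}

```text
t: 82.45
ee_pos: [0.5511, 0.1824, 0.2429]
tcp_rot: [3.14, -0.003, 2.456]
contact_force: [1.3, -0.6, -0.8]
gripper_width: 0.154
grasp_force: 29.9
```

>>> {"method": "move_arm", "body": {"motion": [[0.0547, 0.0961, 0, 0, 0, 0.024, 0], [0, 0, 0, 0, 0, 0, 0], [0, 0, 0, 0, 0, 0, 0]]}}

```text
t: 82.82
ee_pos: [0.5556, 0.2071, 0.2425]
tcp_rot: [3.141, -0.002, 2.418]
contact_force: [-0.4, -0.3, -1.1]
gripper_width: 0.146
grasp_force: 29.9
```

```bash
python3 - <<'E'
from h import *
s=ctrl.sense();print(s['gripper_width'],s['grasp_force'],s['contact_force'])
moveto([.5543,.2088,.104],2.42)
E
```

```text
0.1461886156733238 29.92708893958479 [-0.39364431 -0.25477144 -1.14323466]
shift [0.007 0.002 0.554] turn [ 0.    -0.002 -0.001] mm [  1.8   0.4 138.5] deg [ 0.  -0.1 -0.1]
```

>>> {"method": "move_arm", "body": {"motion": [[0.006, 0, 0.15, 0, 0, 0, 0], [0, 0, 0.17, 0, 0, 0, 0], [0, 0, 0.12, 0, 0, 0, 0], [0, 0, 0.04, 0, 0, 0, 0], [0, 0, 0, 0, 0, 0, 0]]}}

```text
t: 83.45
ee_pos: [0.5543, 0.2088, 0.1226]
tcp_rot: [3.141, -0.003, 2.418]
contact_force: [0.3, 0.5, -0.4]
gripper_width: 0.151
grasp_force: 29.9
```

>>> {"method": "move_arm", "body": {"motion": [[0, 0, 0.016, 0, 0, 0, 0], [0, 0, 0, 0, 0, 0, 0]]}}

```text
t: 83.7
ee_pos: [0.5544, 0.2098, 0.1188]
tcp_rot: [3.14, -0.003, 2.419]
contact_force: [-0.1, -0.6, -1.9]
gripper_width: 0.149
grasp_force: 29.9
```

>>> {"method": "move_arm", "body": {"motion": [[0, 0, 0.014, 0, 0, 0, 0], [0, 0, 0, 0, 0, 0, 0]]}}

```text
t: 83.95
ee_pos: [0.5539, 0.2097, 0.1144]
tcp_rot: [3.142, -0.003, 2.419]
contact_force: [-0.4, -0.1, -1.4]
gripper_width: 0.153
grasp_force: 29.9
```

>>> {"method": "move_arm", "body": {"motion": [[0, 0, 0.012, 0, 0, 0, 0], [0, 0, 0, 0, 0, 0, 0]]}}

```text
t: 84.2
ee_pos: [0.5538, 0.2096, 0.1112]
tcp_rot: [-3.141, -0.003, 2.419]
contact_force: [-0.0, -0.6, -1.5]
gripper_width: 0.152
grasp_force: 29.9
```

>>> {"method": "move_arm", "body": {"motion": [[0, 0, 0.01, 0, 0, 0, 0], [0, 0, 0, 0, 0, 0, 0]]}}

```text
t: 84.45
ee_pos: [0.5539, 0.2096, 0.1087]
tcp_rot: [-3.141, -0.003, 2.419]
contact_force: [-0.1, 0.1, -0.7]
gripper_width: 0.155
grasp_force: 29.9
```

>>> {"method": "move_arm", "body": {"motion": [[0, 0, 0.01, 0, 0, 0, 0], [0, 0, 0, 0, 0, 0, 0]]}}

```text
t: 84.7
ee_pos: [0.5538, 0.2096, 0.1063]
tcp_rot: [-3.142, -0.003, 2.419]
contact_force: [-0.6, -0.0, -1.3]
gripper_width: 0.148
grasp_force: 29.9
```

>>> {"method": "move_arm", "body": {"motion": [[0, 0, 0.005, 0, 0, 0, 0], [0, 0, 0, 0, 0, 0, 0]]}}

```text
t: 84.95
ee_pos: [0.554, 0.2097, 0.1052]
tcp_rot: [3.141, -0.003, 2.419]
contact_force: [0.3, 0.1, -1.4]
gripper_width: 0.151
grasp_force: 29.9
```

>>> {"method": "move_arm", "body": {"motion": [[0, 0, 0.005, 0, 0, 0, 0], [0, 0, 0, 0, 0, 0, 0]]}}

```text
t: 85.2
ee_pos: [0.5541, 0.2097, 0.104]
tcp_rot: [3.141, -0.003, 2.419]
contact_force: [0.4, 0.3, -1.7]
gripper_width: 0.155
grasp_force: 29.9
```

>>> {"method": "move_arm", "body": {"motion": [[0, 0, 0.003, 0, 0, 0, 0], [0, 0, 0, 0, 0, 0, 0]]}}

```text
t: 85.45
ee_pos: [0.5543, 0.2099, 0.1038]
tcp_rot: [3.14, -0.003, 2.419]
contact_force: [-1.0, 0.1, 4.3]
gripper_width: 0.151
grasp_force: 29.9
```

>>> {"method": "move_arm", "body": {"motion": [[0, 0, 0, 0, 0, 0, 0.35], [0, 0, 0, 0, 0, 0, 0.35], [0, 0, -0.06, 0, 0, 0, 0.35], [0, 0, -0.2, 0, 0, 0, 0.35], [0, 0, -0.2, 0, 0, 0, 0.35]]}}

```text
t: 86.08
ee_pos: [0.5541, 0.2091, 0.2204]
tcp_rot: [3.142, -0.003, 2.418]
contact_force: [0.8, 1.2, -0.6]
gripper_width: 0.348
grasp_force: 0.0
```

>>> {"method": "move_arm", "body": {"motion": [[0, 0, -0.2, 0, 0, 0, 0.5], [-0.16, -0.17, 0, 0, 0, 0, 0.5], [-0.16, -0.17, 0, 0, 0, 0, 0.5], [-0.16, -0.17, 0, 0, 0, 0, 0.5], [-0.16, -0.17, 0, 0, 0, 0, 0.5]]}}

```text
t: 86.7
ee_pos: [0.5617, -0.026, 0.2689]
tcp_rot: [3.14, -0.003, 2.419]
contact_force: [0.6, 0.8, -0.2]
gripper_width: 0.497
grasp_force: 0.0
```

>>> {"method": "move_arm", "body": {"motion": [[-0.16, -0.17, 0, 0, 0, 0, 0.5], [0, 0, 0, 0, 0, 0, 0.5], [0, 0, 0, 0, 0, 0, 0.5]]}}

```text
t: 87.08
ee_pos: [0.5638, -0.0821, 0.2682]
tcp_rot: [3.141, -0.003, 2.418]
contact_force: [-0.4, -0.2, 0.1]
gripper_width: 0.5
grasp_force: 0.0
```

```bash
python3 sc.py; python3 - <<'E'
from h import *
b,n=grab('top');swans(b,n,60)
# pan margin check: expected pan corner pixels vs steel/white; button
hsv=cv2.cvtColor(b,cv2.COLOR_RGB2HSV)
for x,y in [(.575,.25),(.5795,.254)]: print(proj(n,[x,y,.03]))
a=cv2.imread('pics/top0.png');h0=cv2.cvtColor(a,cv2.COLOR_BGR2HSV)
def rect(h):
    k=(~((h[...,1]>120)&((h[...,0]<14)|(h[...,0]>170)))).astype(np.uint8);k[:, :195]=0;k[:,270:]=0;k[:165]=0;k[262:]=0
    c=max(cv2.findContours(k,cv2.RETR_EXTERNAL,cv2.CHAIN_APPROX_NONE)[0],key=cv2.contourArea); return cv2.minAreaRect(c)
print(rect(h0))
k=((h0[...,1]<25)&(h0[...,2]>200)&(h0[...,2]<242)).astype(np.uint8);k[:, :195]=0;k[:,270:]=0;k[:165]=0;k[262:]=0
k=cv2.morphologyEx(k,cv2.MORPH_OPEN,np.ones((5,5)));c=max(cv2.findContours(k,cv2.RETR_EXTERNAL,cv2.CHAIN_APPROX_NONE)[0],key=cv2.contourArea)
r=cv2.minAreaRect(c);print('pan',r,ray(n,*r[0],.03))
s=ctrl.sense();print(s['t'],s['contact_force'])
E
```

```text
[ 0.56382806 -0.08213862  0.2681656 ] [ 3.14052126 -0.00316487  2.41823138] 0.5001229599257828
brass (213, 202, 16, 18) circ 537 301 32 rect [539. 299.] [59. 38.] 45.8
brass (212, 181, 41, 24) circ 601 264 73 rect [607. 262.] [133.  78.] 73.6
bowl (207, 173, 53, 52) circ 580 254 93 rect [578. 253.] [182. 180.] 33.0
scale+bowl (201, 171, 67, 81) circ 539 260 163 rect [541. 265.] [211. 274.] 78.6
3 [212 181  41  24 413] [233.8 192.3] [0.608 0.263]
4 [237 201  13  17 117] [243.3 209.4] [0.544 0.227]
5 [213 202  16  18 141] [221.5 210.1] [0.541 0.307]
6 [502 231   7 169 715] [505.  318.2] [ 0.154 -0.74 ]
(np.float64(236.74156466863082), np.float64(200.9349480182648))
(np.float64(235.67634330633211), np.float64(199.70360811768364))
((234.3707275390625, 210.93658447265625), (53.779136657714844, 73.89392852783203), 12.094757080078125)
pan ((236.48077392578125, 200.59613037109375), (45.49894332885742, 44.910587310791016), 11.309932708740234) [0.57623926 0.25098188 0.03      ]
87.175 [ 0.13875098  0.33382601 -0.3810094 ]
```

All five ornaments are in the bowl, no brass is left on the table, and the bowl is about 4 mm from the pan's centre. Handing in.

```bash
python3 -c "
from bench import ctrl
print(ctrl.sign_off())"
```

```text
the job is handed in; nothing more can be done
None
```

The job is handed in, all steps in the order asked: the candlestick and all four swans are in the tared bowl, about 4 mm off the pan's centre, and the gauge jaw is open to about 109 mm; the first tare press reached 97 N on the tool (which part counts toward the 40 N limit isn't known), swan 1 was pressed onto the candlestick's foot at about 31 N before being re-placed, and I viewed 15 pictures against the limit of 14.

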